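Turn a batch of drawer-pull blanks over between two clipped trays

ROBOT

A 6-joint arm with a two-finger parallel gripper is mounted at the origin on the work surface; the furniture and walls round the work are solid. World frame = base frame: x ahead of the robot, y to its left, z up, the work surface at z = 0. Lengths are in mm, angles in rad, forces in N, time in s.
With the tool pointing down it reaches from about 275 to 750 mm from the base axis. Payload 10.2 kg.
Tool frame: the origin (TCP) lies between the finger pads; the fingertips stand 11 mm ahead of it and the grasp point (between the pads) lies 8 mm behind it (ctrl.nose_length is the distance from the TCP to the fingertips, in mm); x points along the fingers, y is the direction in which the jaws open and shut, and the axes are right-handed (so a half turn about x gives the same grasp; the last joint's range is limited). The gripper opens to 85 mm and grips with 20 to 120 N. Pads are 22 mm wide; open, the fingers measure 114 mm over their backs; the gripper's body (76 mm by 85 mm) begins 54 mm behind the grasp point. The pads swing forward as they close: fully open they stand 13 mm farther back than shut.
Start: joints at [0.966, 0.313, 1.498, -0, 1.331, -0.223], TCP at [195.623, 487.199, 242.294] pointing down, gripper open.
Joint ranges: [-2.94, 2.94], [-0.97, 2.17], [0.19, 2.56], [-1.23, 4.37], [0.02, 3.11], [-2.88, 2.88]. Speed limits (rad/s): [2.39, 2.39, 3.01, 3.14, 3.14, 3.14].

INTERFACE

Orientations are given as a unit quaternion [w, x, y, z].
In Python, from rig import ctrl, capture, ticket gives the robot as it stands.
- The arm moves only by the tool step_arm, never from a script. Its argument "commands" is a list of rows, each a list of 2 entries, a list of its own where there are three numbers: the shift along the world's x, y, z normalised to -1 to 1, where 1 is 0.04 m, then the turn about the world's z normalised to -1 to 1, where 1 is 180 degrees. A call has 1 to 5 rows; each row shifts and turns the commanded pose from where the row before left it; what a row does not reach is not made up. A row lasts 1/10 s, in which the tool goes at most 50 mm and 8.59 degrees, less where a joint would pass 70% of its speed; a pose out of reach is approached as far as the arm can. A call with a number of a shift or a turn outside -1 to 1 is refused whole. A call with a gripper value outside its range is refused whole. "gripper" is the closure, from -1 (fully open) to 1 (shut), so that 0 is half open, set as the call begins (left out, the last holds). The fingers move at their own pace and stop on an object; "force" is the grip in N (left out, the last holds). Time passes only in rows, so rows that do not move let the fingers close. It gives the time, the measured TCP pose, the force and the opening at its end, in the units of the state.
- ctrl.sense(): the state, without advancing time (a new reading comes with each control period).
- capture(name): name is "scene" or "side" or "wrist"; returns a dict with "image" (400x640x3 uint8, blue, green, red), "fov_y" (degrees; the focal length in pixels is half the picture's height over the tangent of half this angle, whatever the lens; pixels are square), "cx", "cy" (the principal point, pixels), "k1" (the pictures are not rectified: a ray, as slopes to the right and down, at radius r is drawn at 1 + k1 r^2 times it, then the intrinsics apply), "origin" and "orientation" of the camera in the world. Camera axes: x right, y down, z forward; pixel columns grow to the right and rows downward; lengths in mm; the calibration is good to about 2 mm. A picture is of the moment at which its call begins. There is no depth.
- ticket.finish_job(): hands the job in, once; it reports no verdict.
The state is a dict: "time_s": time; "joints": joint angles; "dq": joint speeds; "tau": joint torques, N m; "eef_pos": TCP position; "ee_rot": TCP orientation; "force": force on the tool from outside, world axes, zero at the start; "wrist_torque": the same for the moment, N m; "grip_width": opening from 0.0 (shut) to 1.0 (fully open).
Only numpy, scipy, OpenCV 4.12 (cv2) and the standard library are available. Lean on these libraries where they do the work, as an engineer would, in place of code of your own. Each camera call takes 0.05 s, during which the arm holds its last target.

TASK

Turn this batch of wooden blanks over: lay those on the bench flat, groove up, in the jig's hinged tray beside the one already there, set the empty tray rim-down on top with its rod in the two forks, and clamp the two steel fins together with the spring clip. Swing both trays over together by the black bar until they lie on the other side, take the clip off and lay it flat on the bench well clear of the trays. Then swing the hinged tray back to where it was, leaving every blank groove-down in the other tray, still seated in the jig.

Things in the scene. Friction and masses are not known exactly. Their poses are not given: they have to be found in the camera images.
- jig: Turnover jig fixed to the bench: plate 200 (x) x 236 (y) x 4 mm with plywood rails up to 27.5 mm. Origin: centre of its underside. Hinge axis along its x, 44 mm up. Loading side +y, delivery side -y. Two steel forks on the axis at x = -55 and 55 mm, 12 mm wide, open at the top: slots 11 mm wide in y, flared mouths about 20 mm wide at 55 mm above the bench.
- hinge_mid (a point): Middle of the jig's hinge axis, 44 mm above the bench; axes as the jig's.
- leaf (a joint): Angle of the hinged tray (leaf, 0.35 kg): 0 = level on the loading side, open side up (its start); grows as it is swung up and over the hinge (positive turn about the jig's x); pi = upside down on the delivery side. Both ends are stops. It falls by its weight to the nearer side; hinge friction 0.1 N m.
- tray_floor (a point): Centre of the inner floor of the hinged tray; axes turn with the leaf and equal the jig's at angle 0. In the leaf's frame (origin hinge_mid, turning with it) at (0, 69, -12) mm. Aluminium tray, inside 150 (x) x 92 (y) mm, 12 mm deep, walls and floor 4 mm; rim level with the hinge axis. A row of four blanks fits along x, 36 mm apart, their 40 mm sides along y.
- bar (a point): Middle of the round black bar, 12 mm thick, by which the hinged tray is swung; parallel to the hinge, 161 mm from it, 68 mm free between its arms, 36 mm clear of the tray's wall. In the leaf's frame (40, 161, 0) mm. Pinch it from above; it turns in the grip as the leaf swings.
- tray_fin (a point): Centre of the clamped part of the hinged tray's steel fin: an upright plate 5 mm thick (in x), 24 mm high (12 above and 12 below the rim), standing 30 mm out from the tray's free edge (leaf y 123 to 149 mm, on a short neck). In the leaf's frame (-62.5, 137, 0) mm.
- cap: Loose empty tray, 0.11 to 0.18 kg, twin of the hinged one, rim-down on a low stand. Origin: middle of its steel rod (8 mm thick, 144 mm long, along x), in the plane of the rim; z from rim to floor, up at the start. Outer walls x -79..79, y 19..119, 16 mm high; grip rib outside the floor, 60 (x) x 16 (y) mm, centre y 69, z 16..40 mm: grip its upper 20 mm across y.
- cap_floor (a point): Centre of the inner face of the loose tray's floor (inside 150 x 92 mm, 12 mm deep), at (0, 69, 12) mm in its frame; same axes. Set on the jig, the loose tray's frame coincides with hinge_mid and the leaf's frame at angle 0: rod in both forks, rim on rim (a few mm off along x does no harm).
- cap_fin (a point): Centre of the loose tray's own fin, sized like the other, at (-72.5, 137, 0) mm in its frame. With the tray on the jig it stands beside the hinged tray's fin, on its -x side, about 5 mm from it; the clip draws that gap shut.
- clip: Black spring clip lying flat like a big clothes-peg, 18 mm thick, 116 mm long, 0.06 kg. Origin: its pivot, at the underside; z up, +x to the jaws, handles to -x. Grip the flat handles 48 mm behind the pivot: 62 mm over the outside at rest, stop at 35 mm (10 to 13 N each), where they are parallel and the jaws stand 30 mm open. Jaws 24 mm long, tip 52 mm ahead of the pivot.
- clip_jaw (a point): Point between the clip's jaws, 42 mm ahead of its pivot, at mid-thickness. To fit the clip, point the jaws at the fins' free ends, keep it level at the height of the hinge axis and push on until this point meets the fins' points, then let go.
- clip_a (a joint): Opening angle of each clip arm: -0.05 = shut on nothing, about 0 = clamped on the two fins, 0.24 = fully squeezed.
- blank_a: Light wooden blank 28 (x) x 40 (y) x 14 (z) mm, 0.02 kg; origin: centre of its underside, z towards the face with the dark groove (the groove runs along y). Lies groove up in the hinged tray, near its +x end, from the start.
- blank_b: Light wooden blank 28 (x) x 40 (y) x 14 (z) mm, 0.02 kg; origin: centre of its underside, z towards the face with the dark groove (the groove runs along y). Starts groove up on the bench at the left, if present; may be absent.
- blank_c: Light wooden blank 28 (x) x 40 (y) x 14 (z) mm, 0.02 kg; origin: centre of its underside, z towards the face with the dark groove (the groove runs along y). Starts groove up on the bench at the left, if present; may be absent.
- blank_d: Light wooden blank 28 (x) x 40 (y) x 14 (z) mm, 0.02 kg; origin: centre of its underside, z towards the face with the dark groove (the groove runs along y). Starts groove up on the bench at the left, if present; may be absent.
Not all that is in view belongs to the job. What is shaped like the blank_d but orange or red is not meant.

How it is judged:
By the outcome, as a careful person would: the job done as asked, in the order asked, and still so for the second after the job is handed in, with the robot touching nothing.
Of blank_b, blank_c, blank_d only 1 to 3 are there at a start; the rules pass over those that are not, and their reading is None.
At some moment in a run one of blank_b, blank_c, blank_d may be knocked a few centimetres aside while the robot is not near it.
Once in a run the grip may slacken for a moment while it holds something.
It also fails if it takes over 208 s, if anything falls off the work surface, if the arm or the gripper's body presses on something with over 40 N, if the wrist force passes 120 N, or if a joint passes its speed limit or range.

## Working session

There is one attempt and no reset: what is moved stays moved. The work goes in short steps, Python scripts to look and compute and a tool call to move; the robot and the scene stay as the last step left them, time stands still between calls to the robot, and variables do not carry over. Pictures are saved under pics/ and viewed, and the job is handed in when it is done.

Besides the shell and the picture viewer there is one more tool, called after "Call:" by a JSON object that holds its "name" and its "arguments", one argument or row to a line. step_arm: Moves the arm, as the interface text tells. Its arguments: {"type":"object","properties":{"commands":{"type":"array","items":{"type":"array"}},"gripper":{"type":"number"},"force":{"type":"number"}},"required":["commands"]}

I'll start by looking at the state and all three cameras.

```bash
mkdir -p pics; ls
cat > h.py <<'E'
import numpy as np, cv2, pickle
from rig import ctrl, capture, ticket
def snap(name, fn):
    d=capture(name); cv2.imwrite('pics/'+fn+'.png', d['image']); pickle.dump(d,open('pics/'+fn+'.pkl','wb')); return d
def load(fn): return pickle.load(open('pics/'+fn+'.pkl','rb'))
def R(q):
    from scipy.spatial.transform import Rotation as Ro
    return Ro.from_quat([q[1],q[2],q[3],q[0]]).as_matrix()
def f(d): return 200/np.tan(np.radians(d['fov_y'])/2)
def ray(d,u,v):
    a=(u-d['cx'])/f(d); b=(v-d['cy'])/f(d)
    rd=np.hypot(a,b); r=rd
    for _ in range(30): r=rd/(1+d['k1']*r*r)
    s=r/rd if rd>0 else 1
    return np.array(d['origin']), R(d['orientation'])@np.array([a*s,b*s,1.])
def onz(d,u,v,z):
    o,r=ray(d,u,v); return o+r*(z-o[2])/r[2]
def proj(d,p):
    c=R(d['orientation']).T@(np.array(p,float)-np.array(d['origin']))
    a,b=c[0]/c[2],c[1]/c[2]; k=1+d['k1']*(a*a+b*b)
    return np.array([d['cx']+f(d)*a*k, d['cy']+f(d)*b*k])
def tri(d1,p1,d2,p2):
    o1,r1=ray(d1,*p1);o2,r2=ray(d2,*p2)
    A=np.stack([r1,-r2],1); t=np.linalg.lstsq(A,o2-o1,rcond=None)[0]
    a=o1+r1*t[0]; b=o2+r2*t[1]; return (a+b)/2, np.linalg.norm(a-b)
def crop(fn,x0,y0,x1,y1,s,out):
    im=cv2.imread('pics/'+fn+'.png')[y0:y1,x0:x1]; cv2.imwrite('pics/'+out+'.png',cv2.resize(im,None,fx=s,fy=s,interpolation=cv2.INTER_CUBIC))
E
python3 - <<'E'
from h import *
s=ctrl.sense(); print(s)
for n in ['scene','side','wrist']:
    d=snap(n,n+'0'); print(n,d['fov_y'],d['cx'],d['cy'],d['k1'],d['origin'],d['orientation'])
E
```

```text
pics
{'time_s': 0.0, 'joints': array([ 9.65604994e-01,  3.13461728e-01,  1.49842928e+00, -6.01741607e-05,
        1.33100150e+00, -2.23418342e-01]), 'dq': array([ 0.00123607, -0.00052385, -0.0001238 ,  0.00091439, -0.00177323,
        0.00133865]), 'tau': array([-3.50692553e-04, -4.12267900e+01, -2.59740347e+01, -1.77770071e-04,
        4.19085860e-03, -1.85671365e-05]), 'eef_pos': array([195.48924193, 486.9841611 , 241.73200357]), 'ee_rot': array([ 0.69409792,  0.13372491,  0.6944301 , -0.13458292]), 'force': array([-0.63222482,  0.02893383, -0.54623399]), 'wrist_torque': array([ 0.03660023, -0.0278044 , -0.00771669]), 'grip_width': 0.9998496638743677}
scene 54.287743860825046 323.64938899323096 202.32360763225387 0.00798442253803908 [-267.07695632 -372.13877566  857.20815674] [-0.33098359  0.81908675 -0.43736309  0.16810799]
side 45.41173521371198 328.51539472273896 205.35369963934008 -0.03618966517485944 [ 45.00620073 985.64381375 606.71605276] [ 0.08291281 -0.14230278  0.84948629 -0.50124687]
wrist 68.10305041267759 323.261928068648 197.6225475714338 0.002130112938364503 [121.94371945 517.4094702  373.03230489] [0.13204592 0.81768261 0.55328623 0.08850633]
```

View pics/scene0.png

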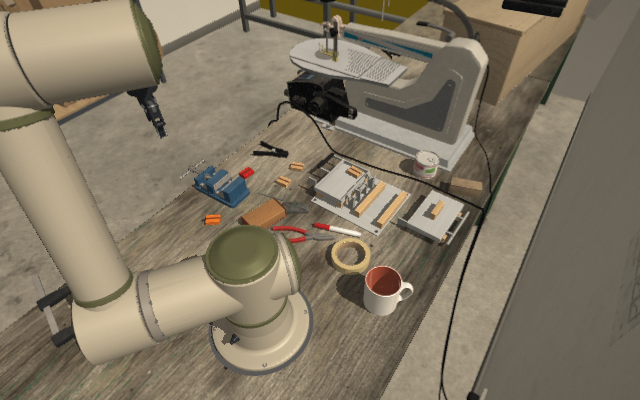

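View pics/side0.png

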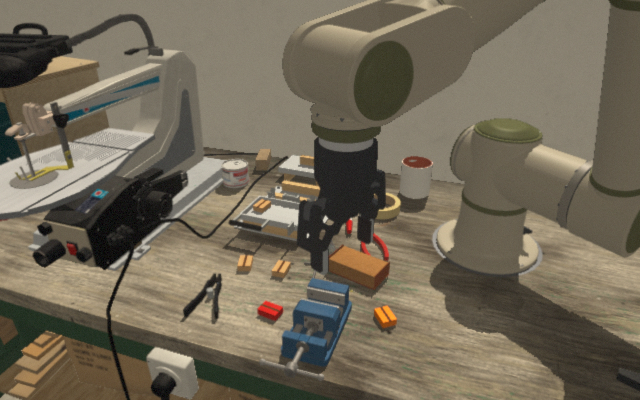

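View pics/wrist0.png

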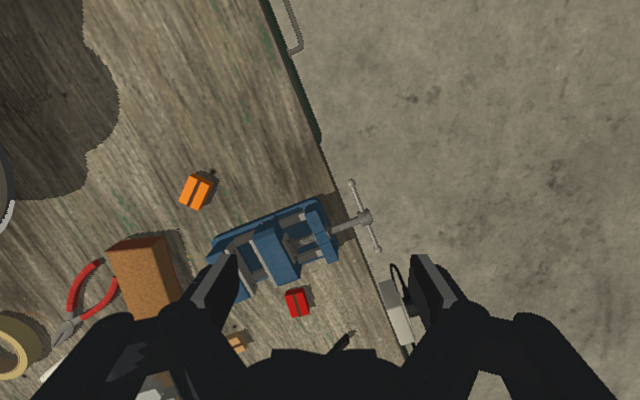

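Run:
```python
from h import *
crop('scene0',230,130,480,260,3.2,'c1')
crop('side0',170,140,410,340,3.2,'c2')
```

```text
(no output)
```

View pics/c1.png

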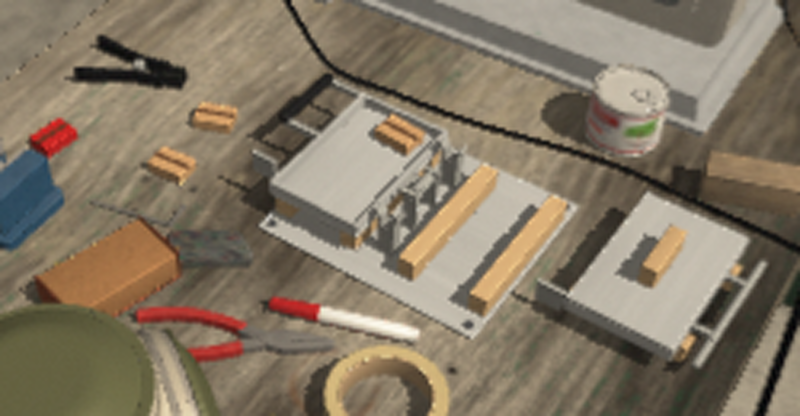

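View pics/c2.png

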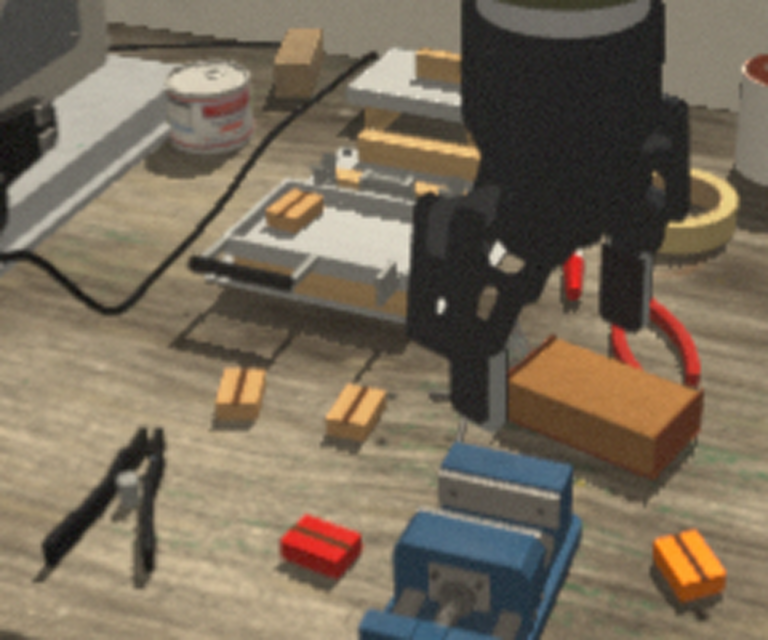

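Two light blanks are on the bench at scene (297,166) and (284,181); the red one at (247,173) and the orange one at (212,218) are decoys. The jig is at about (360,195), the cap at (435,215) and the clip at (270,153). I'll take rough positions from rays first.

Run:
```python
from h import *
d=load('scene0')
def c(x,y,z): return onz(d,230+x/3.2,130+y/3.2,z).round(1)
print('jig corners',c(262,225,4),c(470,335,4),c(577,207,4))
print('rod/hinge ends',)
print('blank1',c(215,116,14),'blank2',c(171,163,14),'blankA',c(400,132,46))
print('cap rib',c(668,235,60),c(660,285,60),c(682,230,60))
print('cap rod ends',c(668,363,20),c(763,266,20))
print('clip pivot',c(140,65,10),'tips',c(185,75,10),'handles',c(100,42,10),c(77,73,10))
print('red',c(52,136,14))
d2=load('side0')
def e(x,y,z): return onz(d2,170+x/3.2,140+y/3.2,z).round(1)
print('side: blank1',e(240,388,14),'blank2',e(357,408,14),'A',e(295,208,46),'clip',e(127,485,18))
```

```text
jig corners [385.6 127.9   4. ] [ 376.8 -100.8    4. ] [ 570.9 -110.3    4. ]
rod/hinge ends
blank1 [477.9 251.8  14. ] blank2 [397.8 246.1  14. ] blankA [529.1  63.8  46. ]
cap rib [ 528.  -208.5   60. ] [ 469.9 -225.6   60. ] [ 540.4 -216.3   60. ]
cap rod ends [ 429.5 -258.1   20. ] [ 578.5 -285.8   20. ]
clip pivot [503.8 372.2  10. ] tips [516.9 321.2  10. ] handles [510.8 434.4  10. ] [456.3 420.2  10. ]
red [363.1 371.3  14. ]
side: blank1 [480.  260.5  14. ] blank2 [397.8 255.4  14. ] A [526.4  77.1  46. ] clip [494.6 377.1  18. ]
```

Run:
```python
from h import *
d=load('wrist0'); s=ctrl.sense()
T=R(s['ee_rot']); C=R(d['orientation'])
print(T.round(3)); print('cam fwd',C[:,2].round(3),'right',C[:,0].round(3),'down',C[:,1].round(3))
print('in tool', (T.T@(np.array(d['origin'])-s['eef_pos'])).round(1), (T.T@C).round(3))
print(np.degrees(np.arctan2(T[1,1],T[0,1])))
```

```text
[[-0.001  0.373  0.928]
 [-0.001  0.928 -0.373]
 [-1.    -0.001 -0.   ]]
cam fwd [ 0.291 -0.118 -0.949] right [ 0.372  0.928 -0.001] down [ 0.881 -0.353  0.314]
in tool [-131.1    0.6  -79.6] [[ 0.001 -0.314  0.949]
 [ 1.     0.001 -0.   ]
 [-0.001  0.949  0.314]]
68.12333429472771
```

Call:
{"name": "step_arm", "arguments": {
  "commands": [
    [[0.6,-0.8,0.4],0.022],
    [[0.7,-0.85,0.3],0.022],
    [[0.7,-0.85,0.3],0.022],
    [[0.7,-0.85,0.3],0.022],
    [[0.7,-0.85,0.3],0.022]
  ]
}}

```text
time_s: 0.65
eef_pos: [332.3, 317.7, 306.7]
ee_rot: [0.707, 0.012, 0.707, -0.012]
force: [1.0, 0.5, -0.6]
grip_width: 1.001
```

Call:
{"name": "step_arm", "arguments": {
  "commands": [
    [[0.7,-0.85,0.3],0],
    [[0.7,-0.85,0.3],0],
    [[0.7,-0.85,0.3],0],
    [[0.7,-0.85,0.2],0],
    [[0,0,0],0]
  ]
}}

```text
time_s: 1.15
eef_pos: [446.2, 179.8, 350.5]
ee_rot: [0.707, 0.014, 0.707, -0.015]
force: [0.6, 0.9, -0.6]
grip_width: 1.001
```

Run:
```python
from h import *
d=snap('wrist','w1'); s=ctrl.sense(); print(s['time_s'],s['eef_pos'],s['force']); T=R(s['ee_rot']); print(T.round(3),np.degrees(np.arctan2(T[1,1],T[0,1])))
```

```text
1.2 [444.73371541 181.57579255 350.02888216] [-1.10011186  0.7140259   0.11952904]
[[-0.     0.04   0.999]
 [-0.     0.999 -0.04 ]
 [-1.    -0.    -0.   ]] 87.71248955651514
```

View pics/w1.png

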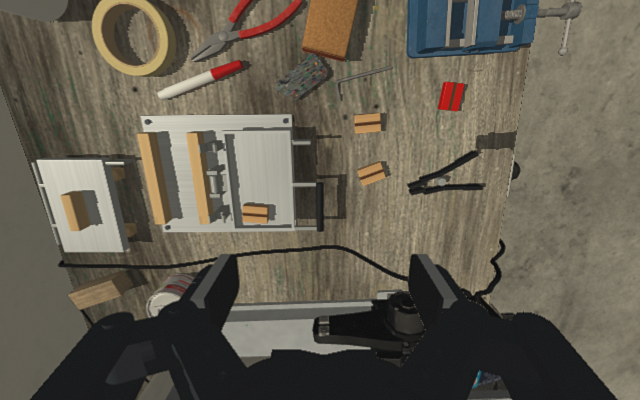

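The picture is clear. The wrist view shows blanks at (367,123) and (371,173), blank_a in the tray at (256,214), the clip at (443,182), the jig plate over x 140-300, the bar at (320,207) and the cap at (82,205). I'll measure with masks.

```bash
cat >> h.py <<'E'
def blanks(d,z=14,roi=None,box=None):
    """light-wood top faces: returns list (centre xy, long-axis yaw deg, sizes)"""
    hsv=cv2.cvtColor(d['image'],cv2.COLOR_BGR2HSV)
    m=cv2.inRange(hsv,(9,70,110),(22,190,255))
    m=cv2.morphologyEx(m,cv2.MORPH_CLOSE,np.ones((5,5),np.uint8))
    if roi:
        k=np.zeros_like(m); x0,y0,x1,y1=roi; k[y0:y1,x0:x1]=1; m=m*k
    out=[]
    for c in cv2.findContours(m,cv2.RETR_EXTERNAL,cv2.CHAIN_APPROX_NONE)[0]:
        if cv2.contourArea(c)<60: continue
        P=np.array([onz(d,*p[0],z)[:2] for p in c],np.float32)
        (cx,cy),(w,h),a=cv2.minAreaRect(P)
        b=cv2.boxPoints(((cx,cy),(w,h),a)); e1=b[1]-b[0]; e2=b[2]-b[1]
        e=e1 if np.linalg.norm(e1)>np.linalg.norm(e2) else e2
        ang=np.degrees(np.arctan2(e[1],e[0]))%180
        M=cv2.moments(c); out.append((np.round([cx,cy],1),round(ang,1),np.round(sorted([w,h]),1),(round(M['m10']/M['m00'],1),round(M['m01']/M['m00'],1))))
    return out
E
python3 - <<'E'
from h import *
d=load('w1')
for b in blanks(d,14,(340,100,400,195)): print(b)
for b in blanks(d,46,(235,195,275,230)): print('A',b)
crop('w1',130,95,350,245,3.6,'c3')
crop('w1',340,90,500,205,4.5,'c4')
E
```

```text
(array([491.9, 258. ]), np.float32(19.4), array([40.9, 50.1]), (370.7, 173.6))
(array([403.8, 247.9]), np.float32(92.9), array([29.9, 41.8]), (366.6, 123.1))
A (array([534.2,  67.5]), np.float32(82.7), array([27.9, 39.7]), (254.3, 214.1))
```

View pics/c3.png

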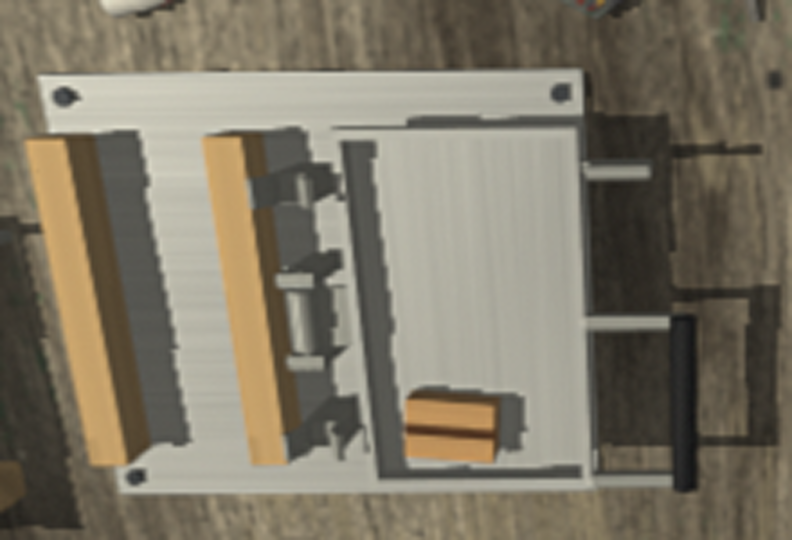

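View pics/c4.png

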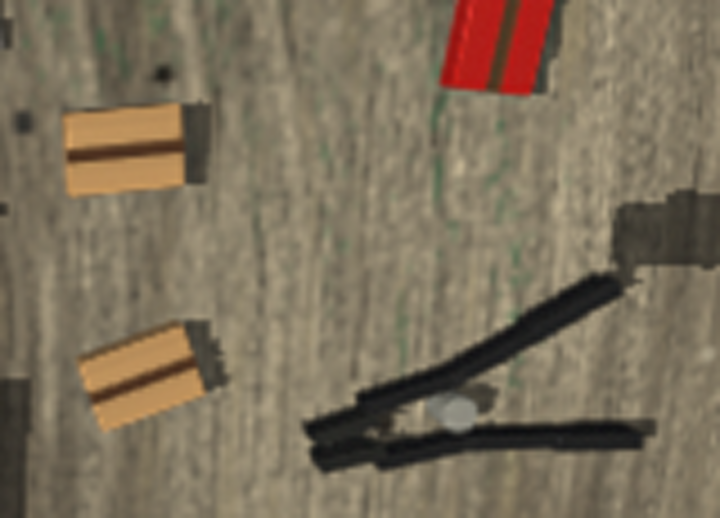

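Run:
```python
from h import *
d=load('w1')
def c(x,y,z): return onz(d,130+x/3.6,95+y/3.6,z).round(1)
A,B,C=c(38,75,4),c(583,70,4),c(118,491,4)
print('plate corners',A,B,C, 'centre',(B+C)/2, 'len',np.linalg.norm(A-B),np.linalg.norm(A-C))
print('yaw from long',np.degrees(np.arctan2(*(B-A)[[1,0]]))-90,'short',np.degrees(np.arctan2(*(C-A)[[1,0]])))
tr,br,tl,bl=c(580,127,44),c(592,486,44),c(338,127,44),c(377,480,44)
print('rim',tr,br,tl,bl, np.linalg.norm(tr-br),np.linalg.norm(tl-bl),np.linalg.norm(tr-tl),np.linalg.norm(br-bl))
b1,b2=c(683,318,50),c(683,490,50); print('bar',b1,b2,np.linalg.norm(b1-b2), 'mid',(b1+b2)/2)
print('fin end',c(650,171,56),c(585,171,56))
yaw=np.radians(-2.5)
for name,cc in (('plate',(B+C)/2),):
    ex=np.array([np.cos(yaw),np.sin(yaw)]); ey=np.array([-ex[1],ex[0]])
    print(name,'bar pred',cc[:2]+40*ex+161*ey)
print('rib', onz(d,64,193,60),onz(d,69,230,60))
```

```text
plate corners [ 379.3 -102.3    4. ] [386.8 133.4   4. ] [ 576.3 -109.5    4. ] centre [481.55  11.95   4.  ] len 235.81929522411858 197.13152969527724
yaw from long -1.8225430703007675 short -2.093127297697608
rim [407.1 134.7  44. ] [564.9 128.2  44. ] [403.1  37.4  44. ] [558.1  32.2  44. ] 157.93381525183258 155.08720127721693 97.38218522912697 96.24053200185459
bar [486.7 172.7  50. ] [565.7 169.2  50. ] 79.07749363757054 mid [526.2  170.95  50.  ]
fin end [424.2 162.5  56. ] [423.1 136.8  56. ]
plate bar pred [528.53465023 171.05198818]
rib [ 483.4275456  -209.01100164   60.        ] [ 543.3834832  -220.33821162   60.        ]
```

Run:
```python
from h import *
d=load('w1')
print('nose',ctrl.nose_length)
s=ctrl.sense(); print(s['eef_pos'])
def c(x,y,z): return onz(d,340+x/4.5,90+y/4.5,z)[:2].round(1)
P=[c(78,362,14),c(180,322,14),c(205,392,14),c(105,432,14)]; print('blank2',P,np.mean(P,0))
g=c(192,358,14)-c(90,398,14); print(np.degrees(np.arctan2(g[1],g[0])),np.linalg.norm(g))
P=[c(64,114,14),c(181,103,14),c(184,184,14),c(68,196,14)]; print('blank1',np.mean(P,0))
g=c(182,147,14)-c(67,156,14); print(np.degrees(np.arctan2(g[1],g[0])))
print('clip pivot',c(458,412,20),'jaw tips',c(308,432,16),c(318,465,16),'handle ends',c(618,283,16),c(648,440,16))
```

```text
nose 11.0
[444.73371541 181.57579255 350.02888216]
blank2 [array([477.6, 233.5]), array([464.6, 269.8]), array([490.6, 279.3]), array([504.2, 243.2])] [484.25 256.45]
110.15936193453425 38.88200097731596
blank1 [404.125 249.6  ]
91.89941901263414
clip pivot [500.1 368.8] jaw tips [506.6 316.7] [519.4 320.9] handle ends [456.6 422.4] [514.7 440.3]
```

Call:
{"name": "step_arm", "arguments": {
  "commands": [
    [[-0.25,0.42,-0.9],0.007],
    [[-0.25,0.42,-0.9],0.007],
    [[-0.25,0.42,-0.9],0.007],
    [[-0.25,0.42,-0.9],0.006],
    [[0,0,-0.9],0]
  ],
  "gripper": -0.6,
  "force": 40
}}

```text
time_s: 1.7
eef_pos: [401.4, 252.5, 168.9]
ee_rot: [0.707, -0.018, 0.707, 0.019]
force: [1.0, 0.1, -0.5]
grip_width: 0.801
```

Call:
{"name": "step_arm", "arguments": {
  "commands": [
    [[0,0,-0.9],0],
    [[0,0,-0.9],0],
    [[0,0,0],0],
    [[0,0,0],0]
  ]
}}

```text
time_s: 2.1
eef_pos: [403.4, 251.0, 99.1]
ee_rot: [0.707, -0.017, 0.707, 0.017]
force: [0.1, 0.2, 0.9]
grip_width: 0.799
```

Run:
```python
from h import *
d=snap('wrist','w2'); s=ctrl.sense(); print(s['time_s'],s['eef_pos'],s['force'],s['grip_width'])
T=R(s['ee_rot']); print(np.degrees(np.arctan2(T[1,1],T[0,1])))
```

```text
2.15 [404.05897553 251.04057087  99.87370099] [-0.27193743 -0.89265572  0.70370239] 0.8000832693393588
92.82458502180394
```

View pics/w2.png

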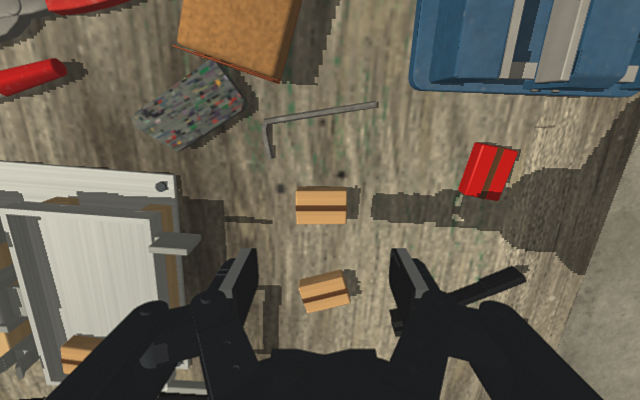

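Run:
```python
from h import *
d=load('w2')
for b in blanks(d,14,(280,170,375,315)): print(b)
print(proj(d,[404,251,14]), proj(d,[404,251,0]))
```

```text
(array([483.2, 255.8]), np.float32(18.7), array([40.8, 41.8]), (323.2, 291.9))
(array([401.9, 248.9]), np.float32(92.9), array([31.3, 40.4]), (319.8, 206.6))
[323.06317109 208.02307271] [323.07943696 202.12246186]
```

Call:
{"name": "step_arm", "arguments": {
  "commands": [
    [[-0.03,-0.05,-0.7],0],
    [[0,0,-0.7],0],
    [[0,0,-0.5],0],
    [[0,0,-0.3],0],
    [[0,0,0],0]
  ]
}}

```text
time_s: 2.65
eef_pos: [402.6, 248.6, 10.5]
ee_rot: [0.707, -0.017, 0.707, 0.017]
force: [-0.3, 0.5, -0.1]
grip_width: 0.803
```

Call:
{"name": "step_arm", "arguments": {
  "commands": [
    [[0,0,0],0],
    [[0,0,0],0],
    [[0,0,0],0],
    [[0,0,0],0],
    [[0,0,0],0]
  ],
  "gripper": 0.5
}}

```text
time_s: 3.15
eef_pos: [403.2, 248.7, 11.7]
ee_rot: [0.708, -0.017, 0.706, 0.017]
force: [-0.9, -0.9, 6.7]
grip_width: 0.453
```

Call:
{"name": "step_arm", "arguments": {
  "commands": [
    [[0,0,0.5],0],
    [[0,0,0.9],0],
    [[0.2,-0.4,0.9],-0.007],
    [[0.4,-0.8,0.3],-0.01],
    [[0.45,-0.85,0],-0.01]
  ]
}}

```text
time_s: 3.65
eef_pos: [445.8, 166.0, 117.4]
ee_rot: [0.709, 0.013, 0.705, -0.012]
force: [0.2, 1.0, -1.6]
grip_width: 0.455
```

Call:
{"name": "step_arm", "arguments": {
  "commands": [
    [[0.45,-0.85,0],0],
    [[0.45,-0.85,0],0],
    [[0.3,-0.45,0],0],
    [[0,0,0],0],
    [[0,0,0],0]
  ]
}}

```text
time_s: 4.15
eef_pos: [492.3, 80.5, 114.8]
ee_rot: [0.707, 0.013, 0.707, -0.013]
force: [0.9, -0.5, 0.2]
grip_width: 0.455
```

Run:
```python
from h import *
d=snap('wrist','w3'); s=ctrl.sense(); print(s['time_s'],s['eef_pos'],s['force'],s['grip_width'])
T=R(s['ee_rot']); print(np.degrees(np.arctan2(T[1,1],T[0,1])))
```

```text
4.2 [492.06973235  80.96076425 114.6832757 ] [ 0.31956923  0.12941645 -0.30146117] 0.45509473734063144
87.94489707135854
```

View pics/w3.png

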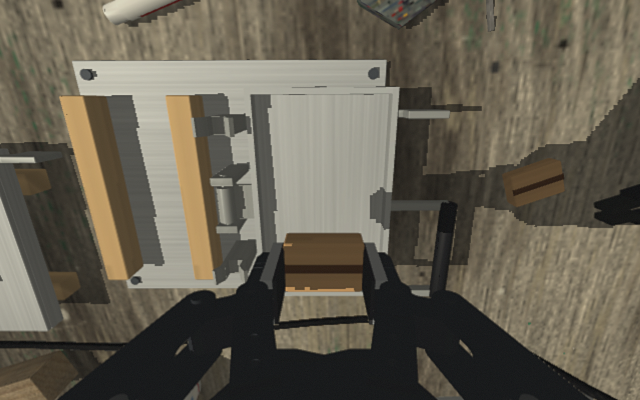

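Call:
{"name": "step_arm", "arguments": {
  "commands": [
    [[0.04,0,-0.7],0],
    [[0,0,-0.5],0],
    [[0,0,-0.35],0],
    [[0,0,-0.17],0],
    [[0,0,0],0]
  ]
}}

```text
time_s: 4.7
eef_pos: [493.5, 81.1, 45.2]
ee_rot: [0.707, 0.012, 0.707, -0.012]
force: [0.9, 0.7, -0.3]
grip_width: 0.453
```

Call:
{"name": "step_arm", "arguments": {
  "commands": [
    [[0,0,0],0],
    [[0,0,0],0],
    [[0,0,0],0]
  ],
  "gripper": -0.25
}}

```text
time_s: 5.0
eef_pos: [494.3, 80.5, 46.1]
ee_rot: [0.707, 0.013, 0.707, -0.013]
force: [0.0, 0.0, 0.5]
grip_width: 0.625
```

Call:
{"name": "step_arm", "arguments": {
  "commands": [
    [[0,0,0.5],0],
    [[0,0,0.9],0],
    [[0,0.5,0.5],0.03],
    [[-0.1,0.95,0],0.03],
    [[-0.1,0.95,0],0.031]
  ]
}}

```text
time_s: 5.5
eef_pos: [486.3, 177.3, 122.7]
ee_rot: [0.702, -0.089, 0.701, 0.089]
force: [-0.2, 0.0, -0.7]
grip_width: 0.624
```

Call:
{"name": "step_arm", "arguments": {
  "commands": [
    [[-0.1,0.95,0],0.03],
    [[0,0.95,0],0],
    [[0,0.05,0],0],
    [[0,0,0],0],
    [[0,0,0],0]
  ],
  "gripper": -0.6
}}

```text
time_s: 6.0
eef_pos: [482.1, 253.6, 121.6]
ee_rot: [0.697, -0.121, 0.697, 0.121]
force: [0.8, -0.0, -0.6]
grip_width: 0.8
```

Run:
```python
from h import *
d=snap('wrist','w4'); s=ctrl.sense(); print(s['time_s'],s['eef_pos'],s['force'],s['grip_width'])
T=R(s['ee_rot']); print(np.degrees(np.arctan2(T[1,1],T[0,1])))
for b in blanks(d,14): print(b)
print(proj(d,[s['eef_pos'][0],s['eef_pos'][1],14]))
```

```text
6.05 [482.21474054 253.41069931 121.61012136] [-0.30389857 -0.32647354  0.49091262] 0.7980422025660879
109.63063796221674
(array([627. , 464.5]), np.float32(178.7), array([16.7, 40.1]), (464.4, 380.0))
(array([705.7, 178.1]), np.float32(174.4), array([11.1, 19.7]), (183.7, 366.6))
(array([683.3,  53.8]), np.float32(172.3), array([ 9.4, 66.4]), (62.5, 317.0))
(array([627.9, 128.1]), np.float32(3.8), array([ 8.4, 21.4]), (147.4, 291.9))
(array([637.7, 108.9]), np.float32(2.8), array([17.5, 38.8]), (125.0, 295.0))
(array([559.8, 283.5]), np.float32(172.3), array([ 6.7, 30.6]), (324.9, 283.5))
(array([647.8,  73.9]), np.float32(0.1), array([10.2, 57.1]), (86.4, 289.4))
(array([670.7,  17.1]), np.float32(157.8), array([25.6, 89.8]), (23.8, 297.0))
(array([636.7,  14.1]), np.float32(1.8), array([ 5.2, 23. ]), (20.9, 263.5))
(array([597.9, 117.1]), np.float32(91.2), array([20.6, 34.2]), (142.4, 264.1))
(array([598.6,  76.8]), np.float32(178.4), array([20.4, 22.8]), (95.5, 249.9))
(array([544.6, 195.8]), np.float32(178.6), array([ 6.7, 12.1]), (239.0, 240.2))
(array([600.6,   9.8]), np.float32(9.6), array([ 8.8, 31.6]), (18.6, 231.8))
(array([495. , 259.5]), np.float32(21.1), array([39.9, 57.6]), (323.6, 200.9))
(array([553.8,  42.8]), np.float32(82.6), array([33.4, 45.6]), (59.9, 193.8))
(array([516.9,  58.5]), np.float32(84.6), array([15. , 46.3]), (83.7, 159.8))
(array([498.6,  59.5]), np.float32(88.6), array([14.6, 45.4]), (86.9, 138.5))
(array([371. , 393.9]), np.float32(4.3), array([ 8. , 40.4]), (538.5, 130.2))
(array([434.2, 196.1]), np.float32(8.3), array([23.2, 68.7]), (277.6, 109.1))
(array([342.7, 320.7]), np.float32(1.4), array([ 8.4, 46.9]), (472.8, 58.2))
[323.30002153 198.19664584]
```

View pics/w4.png

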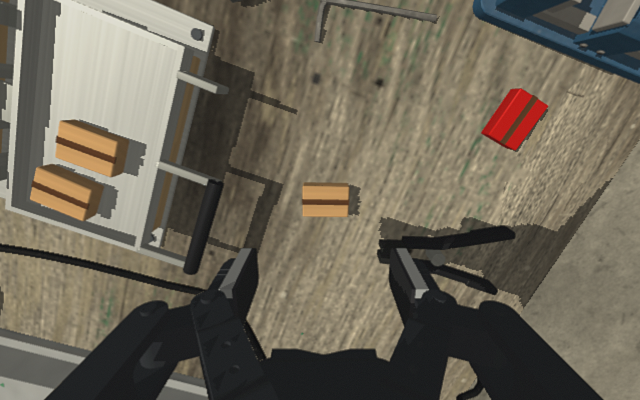

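Call:
{"name": "step_arm", "arguments": {
  "commands": [
    [[-0.01,0.05,-0.9],0],
    [[0,0,-0.8],0],
    [[0,0,-0.6],0],
    [[0,0,-0.4],0],
    [[0,0,-0.03],0]
  ]
}}

```text
time_s: 6.55
eef_pos: [480.9, 255.1, 10.7]
ee_rot: [0.695, -0.121, 0.698, 0.12]
force: [-0.8, -0.3, 0.9]
grip_width: 0.797
```

Call:
{"name": "step_arm", "arguments": {
  "commands": [
    [[0,0,0],0],
    [[0,0,0],0],
    [[0,0,0],0],
    [[0,0,0],0],
    [[0,0,0],0]
  ],
  "gripper": 0.5
}}

```text
time_s: 7.05
eef_pos: [482.5, 256.4, 13.7]
ee_rot: [0.698, -0.121, 0.696, 0.121]
force: [-0.7, -1.8, 7.3]
grip_width: 0.457
```

Call:
{"name": "step_arm", "arguments": {
  "commands": [
    [[0,0,0.5],0],
    [[0,0,0.9],0],
    [[0,-0.4,0.9],-0.03],
    [[-0.15,-0.8,0.3],-0.03],
    [[-0.2,-0.9,0],-0.03]
  ]
}}

```text
time_s: 7.55
eef_pos: [468.5, 172.0, 118.8]
ee_rot: [0.709, -0.021, 0.705, 0.021]
force: [0.7, -1.5, -0.8]
grip_width: 0.455
```

Call:
{"name": "step_arm", "arguments": {
  "commands": [
    [[-0.2,-0.9,0],-0.031],
    [[-0.15,-0.9,0],0],
    [[0,-0.45,0],0],
    [[0,0,0],0],
    [[0,0,0],0]
  ]
}}

```text
time_s: 8.05
eef_pos: [453.8, 82.6, 116.7]
ee_rot: [0.707, 0.013, 0.707, -0.013]
force: [0.4, 0.5, -0.2]
grip_width: 0.454
```

Run:
```python
from h import *
d=snap('wrist','w5'); s=ctrl.sense(); print(s['time_s'],s['eef_pos'],s['force'],s['grip_width'])
T=R(s['ee_rot']); print(np.degrees(np.arctan2(T[1,1],T[0,1])))
```

```text
8.1 [453.7451506   83.00488397 116.55879276] [ 0.06911984  0.57755706 -0.82497272] 0.4535345188954283
87.94026818475487
```

View pics/w5.png

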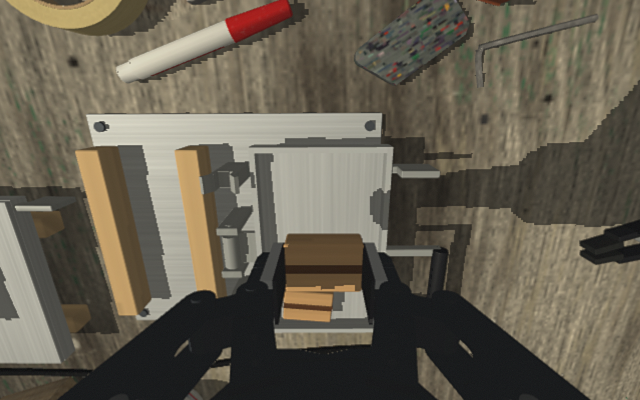

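Call:
{"name": "step_arm", "arguments": {
  "commands": [
    [[0,0,-0.7],0],
    [[0,0,-0.5],0],
    [[0,0,-0.35],0],
    [[0,0,-0.22],0],
    [[0,0,0],0]
  ]
}}

```text
time_s: 8.6
eef_pos: [453.7, 83.2, 45.1]
ee_rot: [0.707, 0.012, 0.707, -0.012]
force: [0.5, 0.3, -0.2]
grip_width: 0.454
```

Call:
{"name": "step_arm", "arguments": {
  "commands": [
    [[0,0,0],0],
    [[0,0,0],0],
    [[0,0,0],0]
  ],
  "gripper": -0.25
}}

```text
time_s: 8.9
eef_pos: [453.8, 82.6, 45.8]
ee_rot: [0.707, 0.013, 0.707, -0.013]
force: [-0.6, -0.3, -0.9]
grip_width: 0.628
```

Call:
{"name": "step_arm", "arguments": {
  "commands": [
    [[0,0,0.8],0],
    [[0,0,0.9],0],
    [[0,-0.4,0.9],0],
    [[0.2,-0.8,0.7],-0.012],
    [[0.2,-0.8,0.7],-0.012]
  ]
}}

```text
time_s: 9.4
eef_pos: [469.6, 1.8, 207.3]
ee_rot: [0.706, 0.039, 0.706, -0.04]
force: [0.5, 0.2, -0.3]
grip_width: 0.627
```

Call:
{"name": "step_arm", "arguments": {
  "commands": [
    [[0.2,-0.9,0.6],-0.012],
    [[0.2,-0.9,0.4],-0.012],
    [[0.2,-0.9,0],0],
    [[0.2,-0.9,0],0],
    [[0,-0.9,0],0]
  ],
  "gripper": -1
}}

```text
time_s: 9.9
eef_pos: [501.9, -179.1, 245.6]
ee_rot: [0.704, 0.066, 0.704, -0.066]
force: [-0.3, 1.0, 0.1]
grip_width: 1.003
```

Call:
{"name": "step_arm", "arguments": {
  "commands": [
    [[0,-0.4,0],0],
    [[0,0,0],0],
    [[0,0,0],0]
  ]
}}

```text
time_s: 10.2
eef_pos: [501.6, -192.7, 245.5]
ee_rot: [0.704, 0.066, 0.704, -0.066]
force: [0.0, 0.1, 0.2]
grip_width: 0.998
```

Run:
```python
from h import *
d=snap('wrist','w6'); s=ctrl.sense(); print(s['time_s'],s['eef_pos'],s['force'],s['grip_width'])
T=R(s['ee_rot']); print(np.degrees(np.arctan2(T[1,1],T[0,1])))
```

```text
10.25 [ 501.64655564 -192.39552472  245.62020679] [-0.49480316  0.08446907 -0.37306842] 1.0017218891479704
79.33953095675459
```

View pics/w6.png

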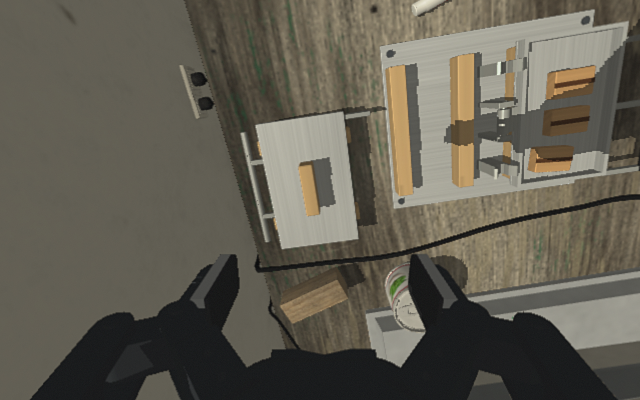

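Run:
```python
from h import *
crop('w6',225,90,395,265,4.4,'c6')
d=load('w6')
for z in (30,35,40,45,50):
    P=[onz(d,*p,z)[:2] for p in ((257,124),(342,112),(358,239),(283,248))]
    print(z,[round(float(np.linalg.norm(P[i]-P[(i+1)%4])),1) for i in range(4)],np.mean(P,0).round(1))
```

```text
30 [97.5, 159.7, 98.4, 159.4] [ 517.5 -211.1]
35 [96.1, 157.4, 97.0, 157.1] [ 516.2 -210.6]
40 [94.7, 155.1, 95.6, 154.8] [ 514.8 -210.1]
45 [93.3, 152.8, 94.2, 152.5] [ 513.5 -209.6]
50 [91.9, 150.5, 92.8, 150.2] [ 512.1 -209.2]
```

View pics/c6.png

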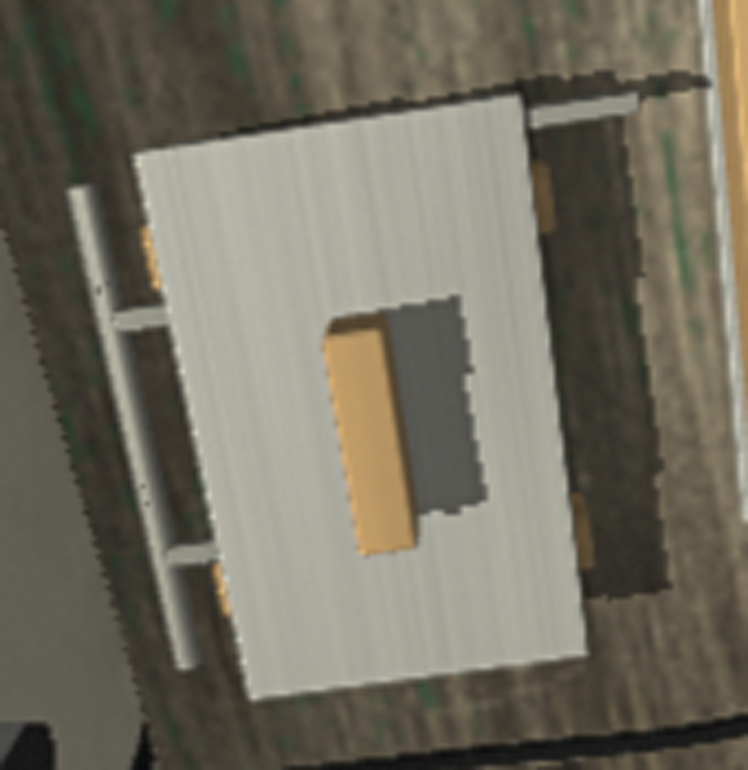

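Run:
```python
from h import *
d=load('w6')
px=lambda x,y:(225+x/4.4,90+y/4.4)
from scipy.optimize import brentq
def fit(p,q,L,name):
    g=lambda z:np.linalg.norm(onz(d,*px(*p),z)-onz(d,*px(*q),z))-L
    z=brentq(g,-60,150); a,b=onz(d,*px(*p),z),onz(d,*px(*q),z); v=b-a
    print(name,'z',round(z,1),a.round(1),b.round(1),'mid',((a+b)/2).round(1),'ang',np.degrees(np.arctan2(v[1],v[0])).round(2))
fit((80,186),(188,668),144,'rod')
fit((135,155),(250,700),158,'floorL'); fit((520,96),(587,655),158,'floorR')
fit((325,338),(360,553),60,'ribL'); fit((383,328),(415,545),60,'ribR')
for z in (16,20,24):
    a,b=[onz(d,*px(*p),z) for p in ((80,186),(188,668))]; print(z,np.linalg.norm(a-b),(a+b)/2)
for z in (58,62,66): print(z,np.mean([onz(d,*px(*p),z) for p in ((325,338),(383,328),(415,545),(360,553))],0).round(1))
# scene rib top centre
d2=load('scene0')
a=230+np.array([640,662,685,668])/3.2; 
crop('scene0',390,180,480,250,8,'c7')
```

```text
rod z 22.6 [ 441.7 -276.7   22.6] [ 585.6 -283.    22.6] mid [ 513.7 -279.9   22.6] ang -2.52
floorL z 33.6 [ 436.2 -257.6   33.6] [ 594.1 -264.4   33.6] mid [ 515.2 -261.    33.6] ang -2.44
floorR z 33.5 [ 440.2 -158.1   33.5] [ 598.  -164.7   33.5] mid [ 519.1 -161.4   33.5] ang -2.38
ribL z 47.7 [ 489.2 -218.1   47.7] [ 549.2 -221.3   47.7] mid [ 519.2 -219.7   47.7] ang -3.05
ribR z 49.2 [ 489.1 -202.8   49.2] [ 549.  -206.    49.2] mid [ 519.1 -204.4   49.2] ang -3.09
16 146.66845642147427 [ 515.34058845 -281.76261253   16.        ]
20 145.04215697338586 [ 514.32261058 -280.60783861   20.        ]
24 143.41585752529727 [ 513.30463271 -279.45306468   24.        ]
58 [ 516.4 -211.    58. ]
62 [ 515.2 -210.6   62. ]
66 [ 514.  -210.2   66. ]
```

View pics/c7.png

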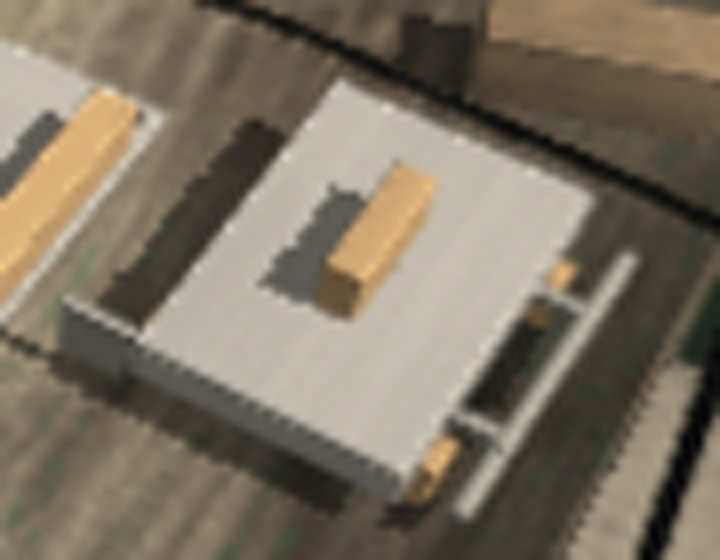

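Run:
```python
from h import *
d=load('w6');d2=load('scene0')
print('rib top',tri(d,(309.3,190.2),d2,(390+382/8,180+218/8)))
pw=[(135,155),(520,96),(587,655),(250,700)]; ps=[(407,478),(140,335),(345,82),(595,195)]
for a,b in zip(pw,ps): print(tri(d,(225+a[0]/4.4,90+a[1]/4.4),d2,(390+b[0]/8,180+b[1]/8)))
pw=[(80,186),(188,668)]; ps=[(465,512),(630,258)]
for a,b in zip(pw,ps): print('rod',tri(d,(225+a[0]/4.4,90+a[1]/4.4),d2,(390+b[0]/8,180+b[1]/8)))
```

```text
rib top (array([ 515.95206144, -211.13735171,   56.74957076]), np.float64(0.23957544565655983))
(array([ 436.50582487, -258.93136258,   29.06750169]), np.float64(0.506648722422986))
(array([ 440.24818952, -158.59476545,   34.42306926]), np.float64(0.8941094594435967))
(array([ 601.3513205 , -165.49920613,   27.97573177]), np.float64(2.271649103459933))
(array([ 596.14229348, -265.27149229,   29.02995408]), np.float64(0.5666042032987675))
rod (array([ 442.32337487, -278.66059471,   18.34533164]), np.float64(1.6702770196815593))
rod (array([ 589.15253489, -285.10421902,   13.77985571]), np.float64(1.281769619808301))
```

Call:
{"name": "step_arm", "arguments": {
  "commands": [
    [[0.19,-0.24,-0.9],0.023],
    [[0.19,-0.24,-0.9],0.022],
    [[0,0,-0.9],0],
    [[0,0,-0.8],0],
    [[0,0,0],0]
  ],
  "gripper": -0.4,
  "force": 60
}}

```text
time_s: 10.75
eef_pos: [515.3, -210.4, 102.1]
ee_rot: [0.705, 0.017, 0.709, -0.014]
force: [0.2, -0.2, 0.5]
grip_width: 0.701
```

Run:
```python
from h import *
d=snap('wrist','w7'); s=ctrl.sense(); print(s['time_s'],s['eef_pos'],s['force'],s['grip_width'])
T=R(s['ee_rot']); print(np.degrees(np.arctan2(T[1,1],T[0,1])))
```

```text
10.8 [ 516.50393784 -211.33033488  104.91481587] [-0.02390874 -0.24007725  0.23453295] 0.7022672054913726
87.46191674243119
```

View pics/w7.png

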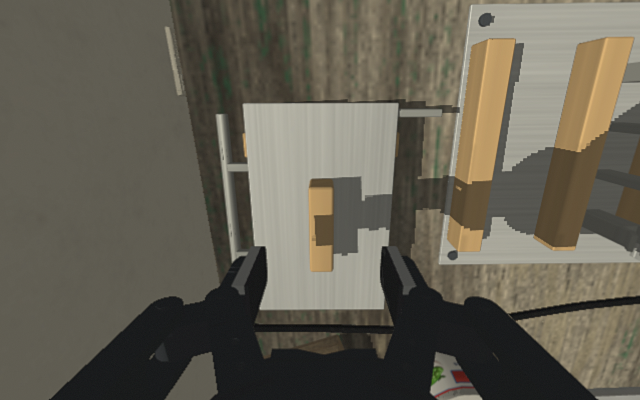

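Run:
```python
from h import *
d=load('w7')
for z in (54,57,60):
    print(z,proj(d,[516.5,-211.3,z]),onz(d,321,230,z), [np.linalg.norm(onz(d,321,189,z)-onz(d,321,270.5,z))])
    print(np.linalg.norm(onz(d,310,230,z)-onz(d,332.5,230,z)))
```

```text
54 [321.23813132 228.82265624] [ 517.3402345 -211.4963444   54.       ] [np.float64(58.88842979506918)]
14.897648363845459
57 [321.22555243 230.70227785] [ 515.99524866 -211.42386568   57.        ] [np.float64(57.90605613907251)]
14.649126585630716
60 [321.21259514 232.63839335] [ 514.65026282 -211.35138697   60.        ] [np.float64(56.92368248307572)]
14.400604807415979
```

Call:
{"name": "step_arm", "arguments": {
  "commands": [
    [[0,0,-0.6],0],
    [[0,0,-0.5],0],
    [[0,0,-0.3],0],
    [[0,0,0],0]
  ]
}}

```text
time_s: 11.2
eef_pos: [517.0, -212.5, 49.8]
ee_rot: [0.707, 0.016, 0.707, -0.016]
force: [-0.6, -1.1, -0.5]
grip_width: 0.7
```

Call:
{"name": "step_arm", "arguments": {
  "commands": [
    [[0,0,0],0],
    [[0,0,0],0],
    [[0,0,0],0],
    [[0,0,0],0],
    [[0,0,0],0]
  ],
  "gripper": 1
}}

```text
time_s: 11.7
eef_pos: [517.4, -213.1, 50.7]
ee_rot: [0.707, 0.016, 0.706, -0.016]
force: [-2.0, 0.5, 5.9]
grip_width: 0.172
```

Call:
{"name": "step_arm", "arguments": {
  "commands": [
    [[0,0,0.3],0],
    [[0,0,0.7],0],
    [[0,0,0.9],0],
    [[0,0,0.6],0],
    [[0,0,0],0]
  ]
}}

```text
time_s: 12.2
eef_pos: [518.1, -213.6, 153.6]
ee_rot: [0.709, 0.015, 0.705, -0.017]
force: [-1.0, -0.2, -1.7]
grip_width: 0.173
```

Run:
```python
from h import *
d=snap('wrist','w8'); s=ctrl.sense(); print(s['time_s'],s['eef_pos'],s['force'],s['grip_width'])
T=R(s['ee_rot']); print(np.degrees(np.arctan2(T[1,1],T[0,1])))
snap('side','s8')
```

```text
12.25 [ 517.21044972 -213.06383665  151.09659738] [ 0.49256191 -0.04196563 -2.50951035] 0.17113357616704986
87.38515236383464
```

View pics/w8.png

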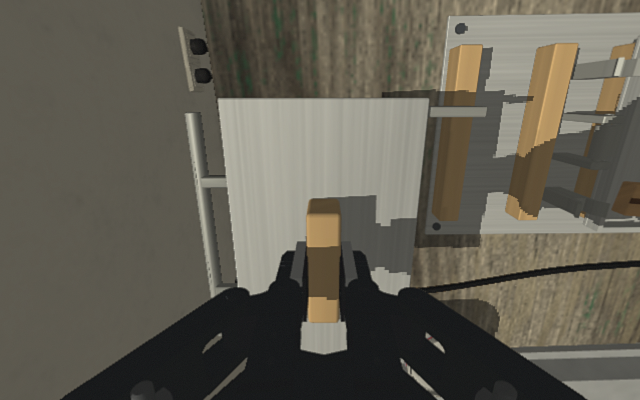

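View pics/s8.png

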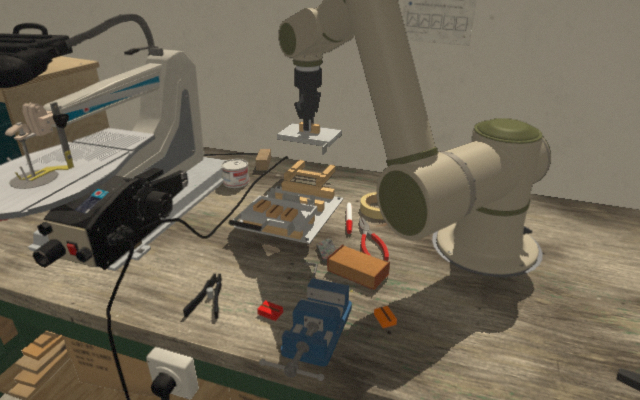

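Call:
{"name": "step_arm", "arguments": {
  "commands": [
    [[-0.05,0.4,0],0.003],
    [[-0.1,0.7,0],0],
    [[-0.1,0.8,0],0],
    [[-0.1,0.8,0],0],
    [[-0.1,0.8,0],0]
  ]
}}

```text
time_s: 12.8
eef_pos: [497.6, -70.6, 148.3]
ee_rot: [0.706, 0.013, 0.708, -0.012]
force: [0.8, 0.3, -1.7]
grip_width: 0.17
```

Call:
{"name": "step_arm", "arguments": {
  "commands": [
    [[-0.1,0.8,-0.1],0],
    [[-0.1,0.8,-0.2],0],
    [[-0.1,0.8,-0.2],0],
    [[-0.05,0.8,-0.2],0],
    [[0,0.45,-0.1],0]
  ]
}}

```text
time_s: 13.3
eef_pos: [482.8, 76.0, 115.8]
ee_rot: [0.706, 0.012, 0.708, -0.012]
force: [0.1, 0.0, -2.6]
grip_width: 0.172
```

Call:
{"name": "step_arm", "arguments": {
  "commands": [
    [[0,0.2,0],0],
    [[0,0,0],0],
    [[0,0,0],0]
  ]
}}

```text
time_s: 13.6
eef_pos: [484.7, 80.7, 117.4]
ee_rot: [0.707, 0.013, 0.707, -0.013]
force: [0.4, -0.4, -1.0]
grip_width: 0.17
```

Run:
```python
from h import *
d=snap('wrist','w9'); s=ctrl.sense(); print(s['time_s'],s['eef_pos'],s['force'],s['grip_width'])
T=R(s['ee_rot']); print(np.degrees(np.arctan2(T[1,1],T[0,1])))
snap('side','s9');snap('scene','sc9')
crop('side','0','0',0,0,1,'x') if 0 else None
crop('s9',200,120,400,280,4,'c9'); crop('sc9',290,120,460,260,4.5,'c9b')
```

```text
13.65 [484.83599975  80.50857109 117.50800917] [-0.87357211 -0.19867363 -1.88499263] 0.17174839436831718
87.88462020812997
```

View pics/w9.png

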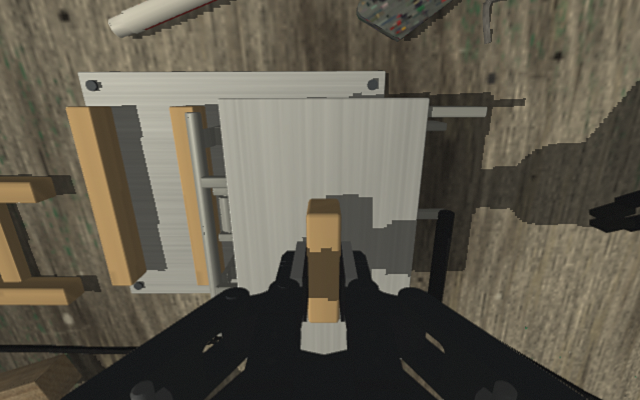

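View pics/c9.png

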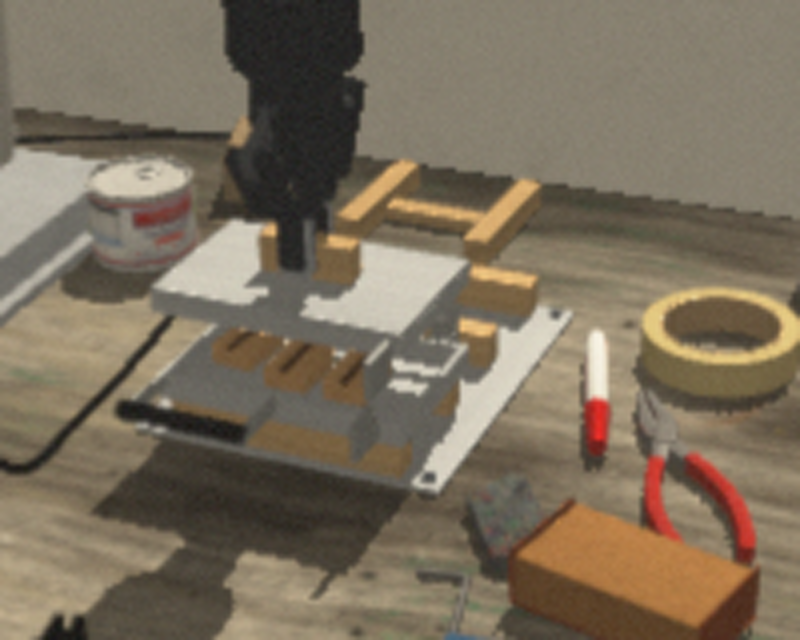

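View pics/c9b.png

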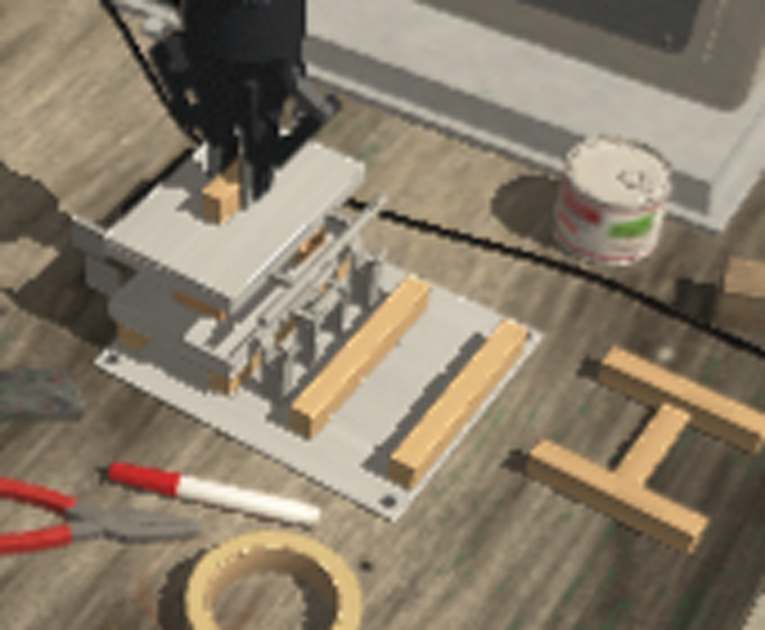

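Run:
```python
from h import *
d=load('w1')
for z in (44,50): print('barrel',onz(d,130+304/3.6,95+320/3.6,z))
crop('w3',180,100,270,290,4,'c10')
crop('w5',180,140,270,310,4,'c11')
```

```text
barrel [482.72425854  11.1146594   44.        ]
barrel [481.13310081  13.47820262  50.        ]
```

View pics/c10.png

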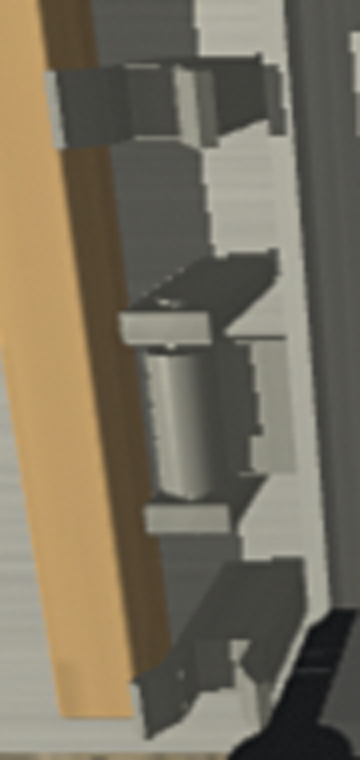

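Run:
```python
from h import *
d=load('w3')
ex=np.array([np.cos(np.radians(-2.1)),np.sin(np.radians(-2.1))]); ey=np.array([-ex[1],ex[0]]); H=np.array([481.2,12])
def J(p): v=p[:2]-H; return (v@ex).round(1),(v@ey).round(1)
print('barrel',onz(d,225,205,44),J(onz(d,225,205,44)))
for x in (57,62,128,180,196): print(x,J(onz(d,180+x/4,100+105/4,55)))
for x in (140,185,238,262): print('lower',x,J(onz(d,180+x/4,100+680/4,55)))
```

```text
barrel [482.79991564   9.81480011  44.        ] (np.float64(1.7), np.float64(-2.1))
57 (np.float64(-54.9), np.float64(-12.1))
62 (np.float64(-54.9), np.float64(-11.3))
128 (np.float64(-54.9), np.float64(-0.9))
180 (np.float64(-54.9), np.float64(7.2))
196 (np.float64(-54.9), np.float64(9.8))
lower 140 (np.float64(48.8), np.float64(-10.9))
lower 185 (np.float64(48.8), np.float64(-2.6))
lower 238 (np.float64(48.8), np.float64(7.2))
lower 262 (np.float64(48.8), np.float64(11.6))
```

Call:
{"name": "step_arm", "arguments": {
  "commands": [
    [[0.01,-0.02,-0.4],0],
    [[0,0,-0.25],0],
    [[0,0,-0.15],0],
    [[0,0,-0.07],0],
    [[0,0,0],0]
  ]
}}

```text
time_s: 14.25
eef_pos: [485.2, 80.3, 82.6]
ee_rot: [0.707, 0.013, 0.707, -0.013]
force: [0.5, -0.0, -1.7]
grip_width: 0.176
```

Call:
{"name": "step_arm", "arguments": {
  "commands": [
    [[0,0,-0.05],0],
    [[0,0,0],0],
    [[0,0,0],0]
  ]
}}

```text
time_s: 14.55
eef_pos: [485.3, 80.4, 80.9]
ee_rot: [0.707, 0.013, 0.707, -0.013]
force: [0.4, 0.5, -2.3]
grip_width: 0.171
```

Run:
```python
from h import *
d=snap('wrist','w10'); s=ctrl.sense(); print(s['time_s'],s['eef_pos'],s['force'],s['grip_width'])
T=R(s['ee_rot']); print(np.degrees(np.arctan2(T[1,1],T[0,1])))
snap('side','s10');snap('scene','sc10')
crop('s10',220,150,360,270,5,'c12'); crop('sc10',290,140,430,240,5.5,'c13')
```

```text
14.6 [485.31665686  80.40832091  80.88587304] [-0.36133321  1.35764015 -1.73426383] 0.17475715024048152
87.92777876599195
```

View pics/w10.png

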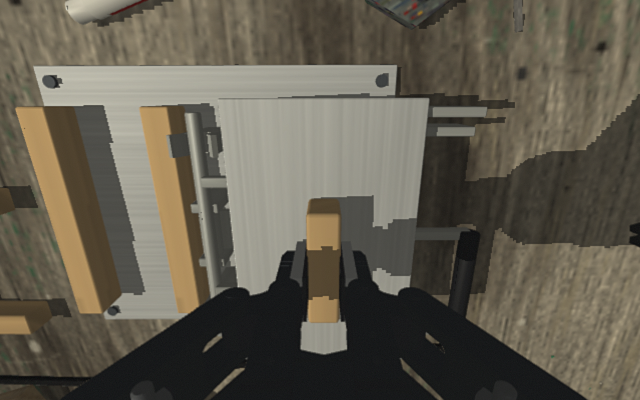

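View pics/c12.png

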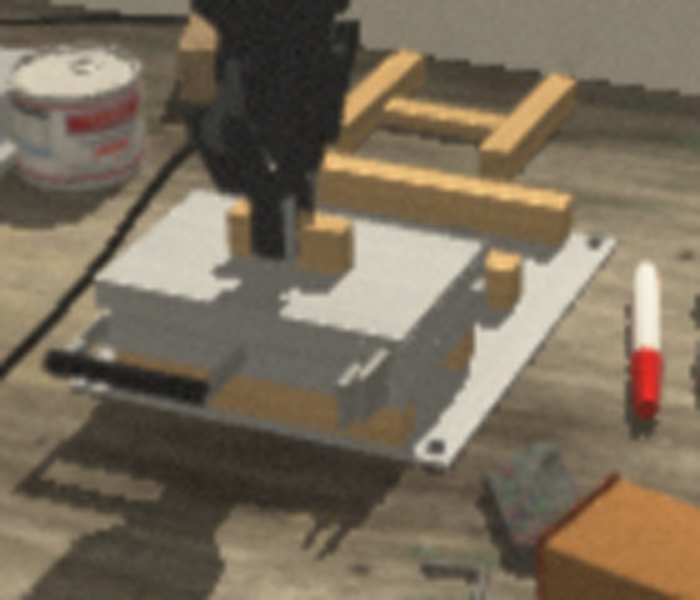

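View pics/c13.png

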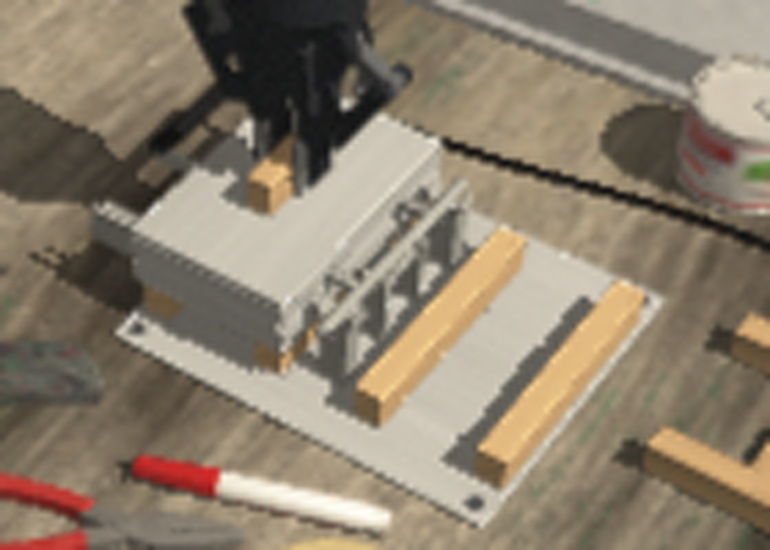

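Call:
{"name": "step_arm", "arguments": {
  "commands": [
    [[0,0,-0.05],0],
    [[0,0,-0.05],0],
    [[0,0,0],0]
  ]
}}

```text
time_s: 15.0
eef_pos: [485.0, 80.4, 76.4]
ee_rot: [0.707, 0.013, 0.707, -0.013]
force: [-0.4, -0.2, -0.6]
grip_width: 0.17
```

Call:
{"name": "step_arm", "arguments": {
  "commands": [
    [[0,0,-0.05],0],
    [[0,0,0],0],
    [[0,0,0],0]
  ]
}}

```text
time_s: 15.3
eef_pos: [485.3, 80.4, 74.7]
ee_rot: [0.707, 0.013, 0.707, -0.013]
force: [0.2, -0.1, -1.3]
grip_width: 0.169
```

Call:
{"name": "step_arm", "arguments": {
  "commands": [
    [[0,0,-0.05],0],
    [[0,0,0],0],
    [[0,0,0],0]
  ]
}}

```text
time_s: 15.6
eef_pos: [485.4, 80.4, 74.6]
ee_rot: [0.707, 0.013, 0.707, -0.013]
force: [-9.2, -0.1, 21.7]
grip_width: 0.175
```

Run:
```python
from h import *
d=snap('wrist','w11'); s=ctrl.sense(); print(s['time_s'],s['eef_pos'],s['force'],s['grip_width'])
snap('side','s11');snap('scene','sc11')
crop('s11',220,150,360,270,5,'c14'); crop('sc11',290,140,430,240,5.5,'c15')
```

```text
15.65 [485.36727938  80.41114406  74.5464725 ] [-8.57079583 -0.62711672 22.27340635] 0.17443413877127115
```

View pics/c14.png

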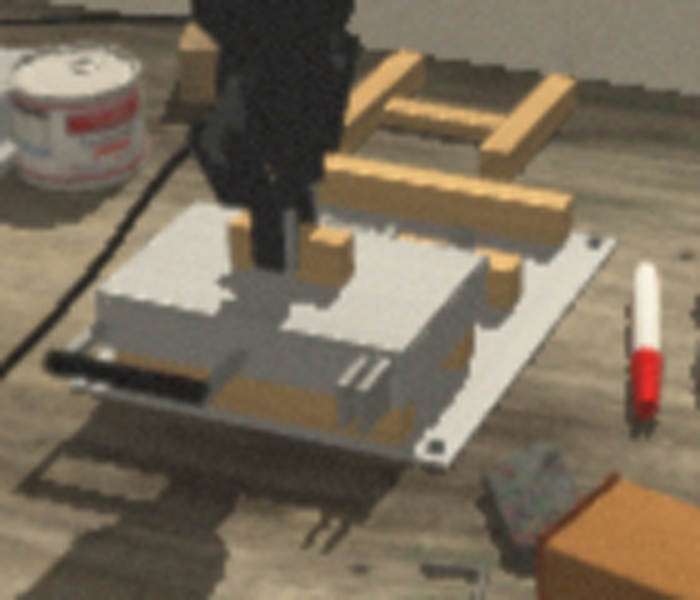

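View pics/c15.png

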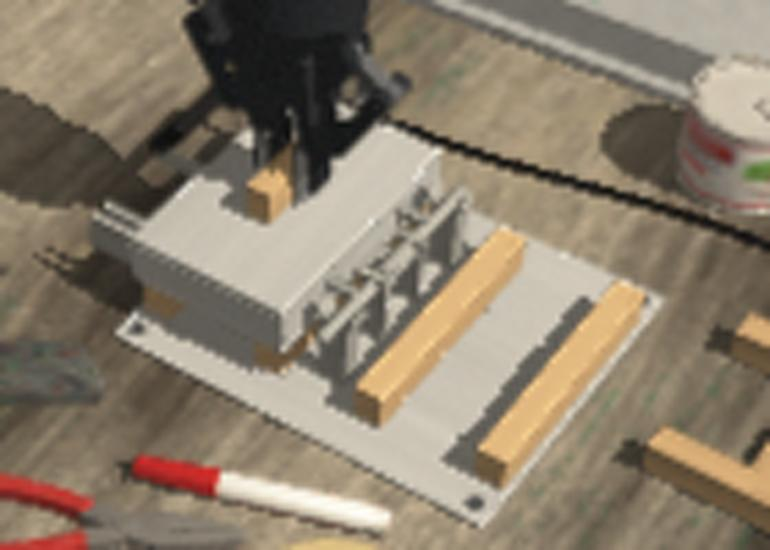

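The fins stand side by side at the same height and the rims are together, with a contact force of 22 N. I'll release and check.

Call:
{"name": "step_arm", "arguments": {
  "commands": [
    [[0,0,0.03],0],
    [[0,0,0],0],
    [[0,0,0],0],
    [[0,0,0.3],0],
    [[0,0,0.8],0]
  ],
  "gripper": -0.4
}}

```text
time_s: 16.25
eef_pos: [484.0, 80.4, 117.1]
ee_rot: [0.705, 0.013, 0.709, -0.013]
force: [0.7, -0.0, 0.8]
grip_width: 0.698
```

Call:
{"name": "step_arm", "arguments": {
  "commands": [
    [[0,0,0.9],0],
    [[0,0,0.9],0],
    [[0,0,0.9],0],
    [[0,0,0.3],0],
    [[0,0,0],0]
  ]
}}

```text
time_s: 16.75
eef_pos: [485.7, 80.4, 239.6]
ee_rot: [0.708, 0.013, 0.706, -0.013]
force: [0.0, -0.3, -1.6]
grip_width: 0.701
```

Run:
```python
from h import *
d=snap('wrist','w12'); s=ctrl.sense(); print(s['time_s'],s['eef_pos'],s['force'],s['grip_width'])
snap('scene','sc12')
crop('sc12',290,140,430,240,5.5,'c15')
```

```text
16.8 [485.09208857  80.42050924 237.86232498] [ 0.06944251  0.08173101 -0.22767473] 0.6970687174138667
```

View pics/w12.png

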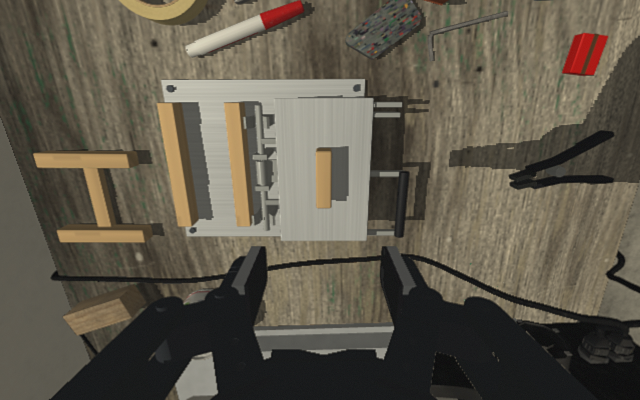

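View pics/c15.png

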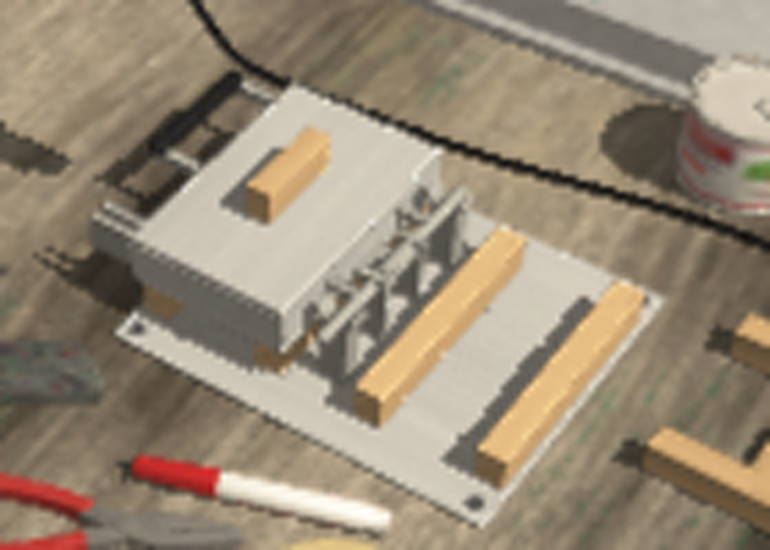

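Call:
{"name": "step_arm", "arguments": {
  "commands": [
    [[0,0.9,0],-0.046],
    [[0,0.9,0],-0.046],
    [[0,0.9,0],-0.046],
    [[0,0.9,0],-0.046],
    [[0,0.9,0],-0.046]
  ],
  "gripper": -1
}}

```text
time_s: 17.35
eef_pos: [484.5, 261.7, 236.0]
ee_rot: [0.655, 0.263, 0.657, -0.265]
force: [0.1, -0.4, -0.9]
grip_width: 1.002
```

Call:
{"name": "step_arm", "arguments": {
  "commands": [
    [[0,0.9,0],-0.046],
    [[0,0.9,0],-0.046],
    [[0,0.9,0],-0.046],
    [[0,0.9,0],-0.042],
    [[0,0,0],0]
  ]
}}

```text
time_s: 17.85
eef_pos: [483.9, 407.4, 235.0]
ee_rot: [0.557, 0.434, 0.558, -0.436]
force: [0.3, -0.5, -0.0]
grip_width: 1.006
```

Call:
{"name": "step_arm", "arguments": {
  "commands": [
    [[0,0,0],0],
    [[0,0,0],0]
  ]
}}

```text
time_s: 18.05
eef_pos: [485.2, 403.5, 236.9]
ee_rot: [0.558, 0.434, 0.558, -0.435]
force: [0.4, 0.5, 0.0]
grip_width: 0.997
```

Run:
```python
from h import *
d=load('w12')
for p in ((403,105),(403,115.5),(405,174),(403,236)): print(p,onz(d,*p,56).round(1))
d=snap('wrist','w13'); s=ctrl.sense(); print(s['time_s'],s['eef_pos'],s['force'],s['grip_width'])
T=R(s['ee_rot']); print(np.degrees(np.arctan2(T[1,1],T[0,1])))
crop('w12',360,85,430,245,4.5,'c16')
```

```text
(403, 105) [414.9 164.   56. ]
(403, 115.5) [425.2 164.5  56. ]
(405, 174) [487.1 169.8  56. ]
(403, 236) [561.8 171.3  56. ]
18.1 [485.35821063 403.39293576 237.34985806] [0.42307306 0.45844545 0.19454924] 0.998502387960762
14.113873522028735
```

View pics/w13.png

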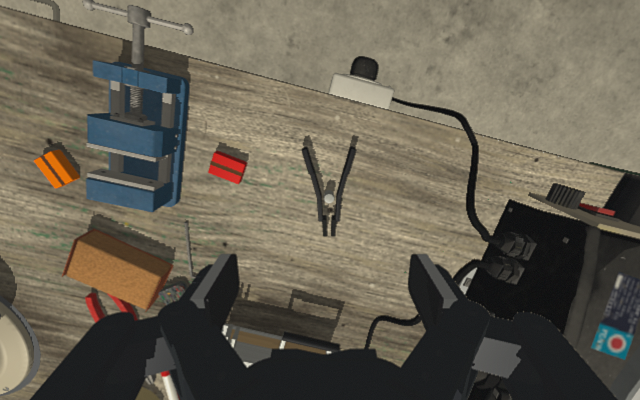

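View pics/c16.png

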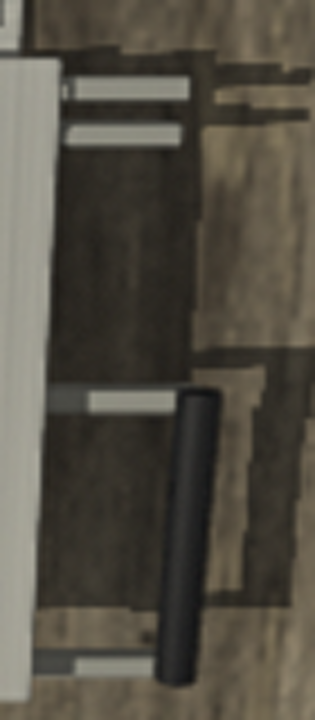

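Run:
```python
from h import *
crop('w13',290,125,370,245,6,'c17')
```

```text
(no output)
```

View pics/c17.png

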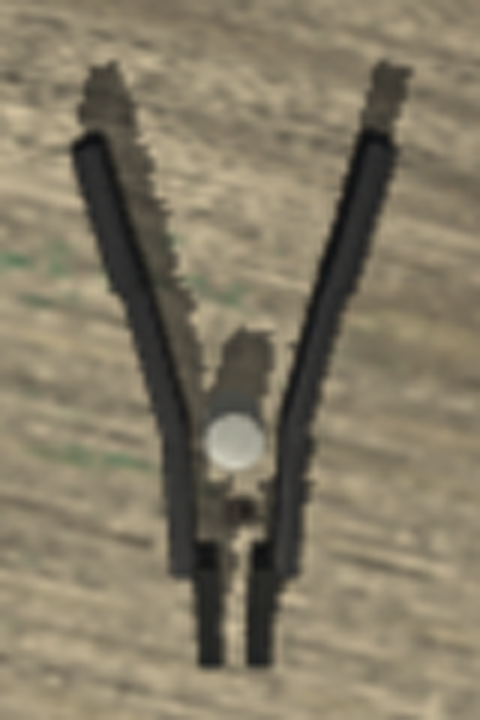

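Run:
```python
from h import *
d=load('w13')
c=lambda x,y,z:onz(d,290+x/6,125+y/6,z)[:2]
piv=c(236,440,18); tip=(c(210,665,18)+c(260,665,18))/2; h1,h2=c(90,145,18),c(378,145,18)
print(piv,tip,h1,h2,'tip-piv',np.linalg.norm(tip-piv),'ends',np.linalg.norm(h1-h2))
v=tip-(h1+h2)/2; print(np.linalg.norm(v), np.degrees(np.arctan2(v[1],v[0])))
u=v/np.linalg.norm(v)
print('grip pt via tip', tip-100*u, 'via piv',piv-48*u)
```

```text
[502.33658783 370.22689206] [515.05655744 320.34071841] [459.05842147 422.48885514] [514.06000744 436.39738946] tip-piv 51.482307139803055 ends 56.7328986201222
112.7627291815341 -75.36150198102092
grip pt via tip [489.78460527 417.09467664] via piv [490.20605079 416.66879201]
```

Call:
{"name": "step_arm", "arguments": {
  "commands": [
    [[0.06,0.17,-0.9],0.002],
    [[0.06,0.17,-0.9],0],
    [[0,0,-0.9],0],
    [[0,0,-0.9],0],
    [[0,0,0],0]
  ],
  "force": 45
}}

```text
time_s: 18.6
eef_pos: [488.2, 415.8, 89.2]
ee_rot: [0.558, 0.43, 0.56, -0.436]
force: [-0.6, 0.4, 0.6]
grip_width: 0.998
```

Run:
```python
from h import *
d=snap('wrist','w14'); s=ctrl.sense(); print(s['time_s'],s['eef_pos'],s['force'],s['grip_width'])
T=R(s['ee_rot']); print(np.degrees(np.arctan2(T[1,1],T[0,1])))
print(proj(d,[490,417,18]))
```

```text
18.65 [489.57106115 416.78797501  92.71639846] [0.43932158 0.2273112  0.67728548] 1.0017639610447788
14.447684479321238
[325.21705409 214.03026586]
```

View pics/w14.png

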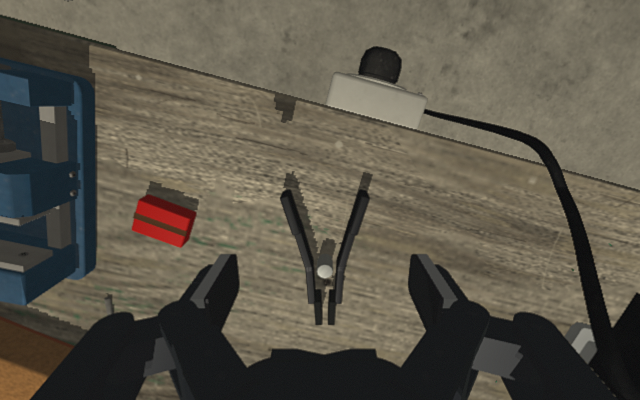

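Call:
{"name": "step_arm", "arguments": {
  "commands": [
    [[0,0,-0.8],0],
    [[0,0,-0.7],0],
    [[0,0,-0.48],0],
    [[0,0,0],0],
    [[0,0,0],0]
  ]
}}

```text
time_s: 19.15
eef_pos: [491.2, 418.4, 17.2]
ee_rot: [0.559, 0.434, 0.559, -0.432]
force: [0.3, 0.1, 0.1]
grip_width: 0.998
```

Call:
{"name": "step_arm", "arguments": {
  "commands": [
    [[0,0,0],0],
    [[0,0,0],0],
    [[0,0,0],0],
    [[0,0,0],0],
    [[0,0,0],0]
  ],
  "gripper": 0.5
}}

```text
time_s: 19.65
eef_pos: [491.3, 419.0, 17.9]
ee_rot: [0.56, 0.435, 0.558, -0.431]
force: [-2.1, 0.3, 12.3]
grip_width: 0.31
```

Run:
```python
from h import *
d=snap('wrist','w15'); s=ctrl.sense(); print(s['time_s'],s['eef_pos'],s['force'],s['grip_width'])
```

```text
19.7 [491.27750803 418.96986945  17.91280923] [-2.0172851  -0.75530385 11.97513476] 0.31433202197552484
```

View pics/w15.png

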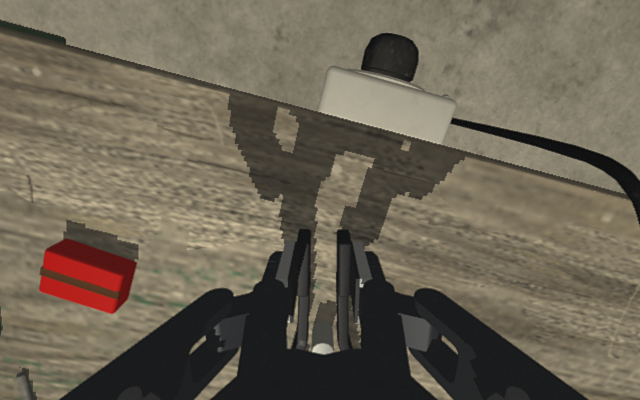

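Call:
{"name": "step_arm", "arguments": {
  "commands": [
    [[0,0,0],0],
    [[0,0,0],0],
    [[0,0,-0.1],0],
    [[0,0,-0.05],0],
    [[0,0,0],0]
  ],
  "gripper": -0.9
}}

```text
time_s: 20.2
eef_pos: [489.7, 417.8, 8.0]
ee_rot: [0.559, 0.433, 0.559, -0.433]
force: [-0.3, 0.3, -0.8]
grip_width: 0.95
```

Call:
{"name": "step_arm", "arguments": {
  "commands": [
    [[0,0,0],0],
    [[0,0,0],0],
    [[0,0,0],0],
    [[0,0,0],0],
    [[0,0,0],0]
  ],
  "gripper": 0.5,
  "force": 30
}}

```text
time_s: 20.7
eef_pos: [490.9, 418.8, 10.9]
ee_rot: [0.559, 0.434, 0.559, -0.432]
force: [-1.3, -0.3, 12.2]
grip_width: 0.324
```

Call:
{"name": "step_arm", "arguments": {
  "commands": [
    [[0,0,0.3],0],
    [[0,0,0.8],0],
    [[0,0,0.9],0],
    [[0,0,0.5],0],
    [[0,0,0],0]
  ]
}}

```text
time_s: 21.2
eef_pos: [491.2, 418.7, 112.3]
ee_rot: [0.56, 0.435, 0.558, -0.431]
force: [-0.4, 0.2, -0.8]
grip_width: 0.327
```

Run:
```python
from h import *
d=snap('wrist','w16'); s=ctrl.sense(); print(s['time_s'],s['eef_pos'],s['force'],s['grip_width'])
snap('side','s16');snap('scene','sc16')
crop('s16',130,190,290,320,4.5,'c18');crop('sc16',210,90,330,190,6,'c19')
```

```text
21.25 [490.35830446 418.16329345 109.78184677] [-0.20849541 -0.52742243 -1.07558596] 0.3282425454376215
```

View pics/c18.png

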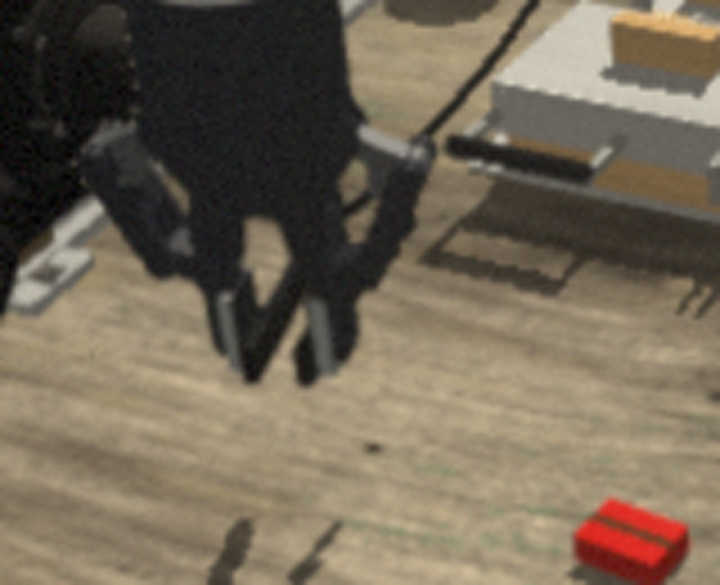

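View pics/c19.png

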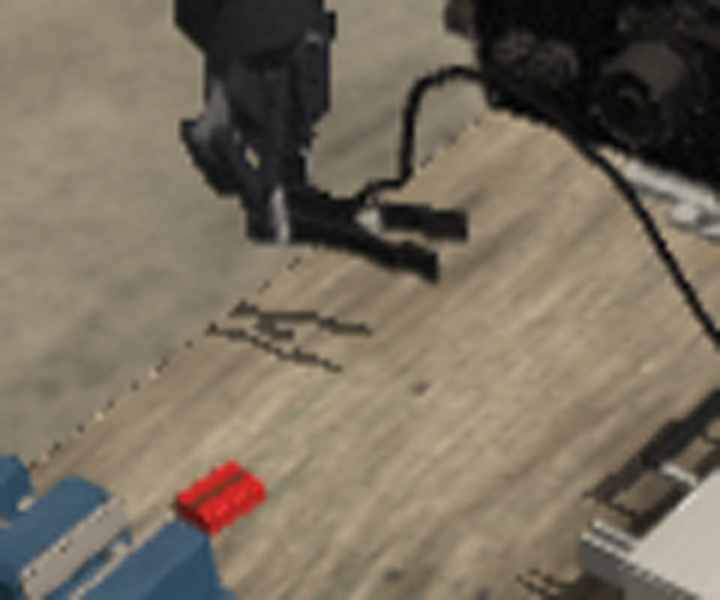

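View pics/w16.png

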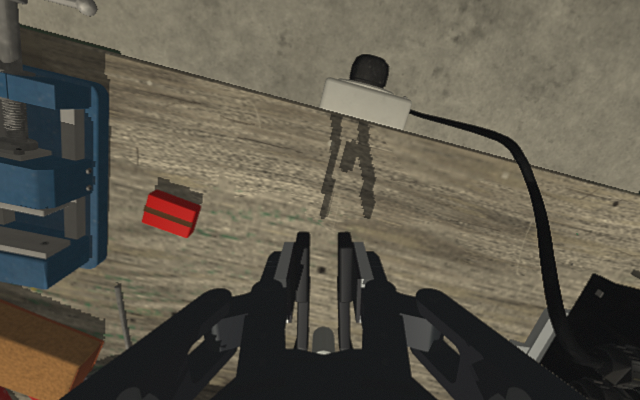

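Run:
```python
from h import *
d=load('sc16')
u=np.array([np.cos(np.radians(-75.5)),np.sin(np.radians(-75.5))]); w=np.array([-u[1],u[0]])
T=np.array([490.4,418.2])
for z in (104,108,112):
    for p in ((466,225),(437,268)):
        q=onz(d,210+p[0]/6,90+p[1]/6,z)[:2]; print(z,q.round(1),'ahead',((q-T)@u).round(1),'lat',((q-T)@w).round(1))
    q=onz(d,210+368/6,90+218/6,z+11)[:2]; print('knob',((q-T)@u).round(1),((q-T)@w).round(1))
```

```text
104 [535.  326.2] ahead 100.2 lat 20.1
104 [495.8 315.4] ahead 100.9 lat -20.5
knob 54.5 -4.7
108 [530.7 322.5] ahead 102.8 lat 15.1
108 [491.8 311.8] ahead 103.4 lat -25.3
knob 57.3 -9.7
112 [526.4 318.8] ahead 105.3 lat 10.0
112 [487.7 308.1] ahead 105.9 lat -30.1
knob 60.1 -14.7
```

Call:
{"name": "step_arm", "arguments": {
  "commands": [
    [[-0.41,-0.8,0],-0.023],
    [[-0.41,-0.8,-0.2],-0.023],
    [[-0.41,-0.8,-0.3],-0.023],
    [[-0.42,-0.8,-0.3],-0.023],
    [[0,-0.08,0],0]
  ]
}}

```text
time_s: 21.85
eef_pos: [420.4, 283.7, 73.7]
ee_rot: [-0.489, -0.507, -0.491, 0.513]
force: [0.5, 0.6, -0.6]
grip_width: 0.328
```

Call:
{"name": "step_arm", "arguments": {
  "commands": [
    [[0,0,-0.4],0],
    [[0,0,0],0],
    [[0,0,0],0]
  ]
}}

```text
time_s: 22.15
eef_pos: [424.0, 287.0, 60.3]
ee_rot: [-0.491, -0.508, -0.491, 0.509]
force: [0.5, 0.2, -0.7]
grip_width: 0.325
```

Run:
```python
from h import *
d=snap('wrist','w17'); s=ctrl.sense(); print(s['time_s'],s['eef_pos'],s['force'],s['grip_width'])
T=R(s['ee_rot']); print(np.degrees(np.arctan2(T[1,1],T[0,1])))
snap('side','s17');snap('scene','sc17')
crop('s17',180,170,340,310,4.8,'c20');crop('sc17',240,110,380,230,5.5,'c21')
```

```text
22.2 [424.20393747 287.11946819  60.71727651] [-0.4778219   0.40279437 -0.30950125] 0.3297605145103828
-2.043640934832497
```

View pics/c20.png

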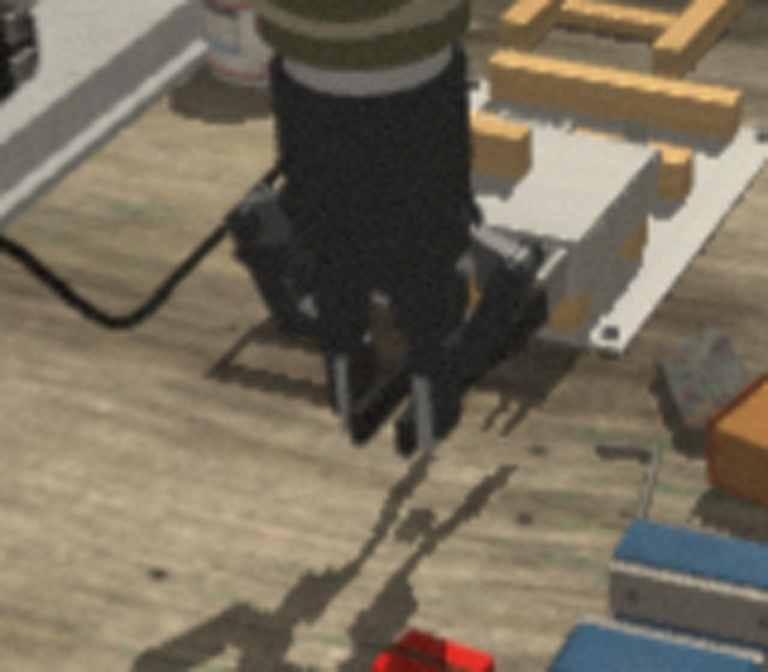

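View pics/c21.png

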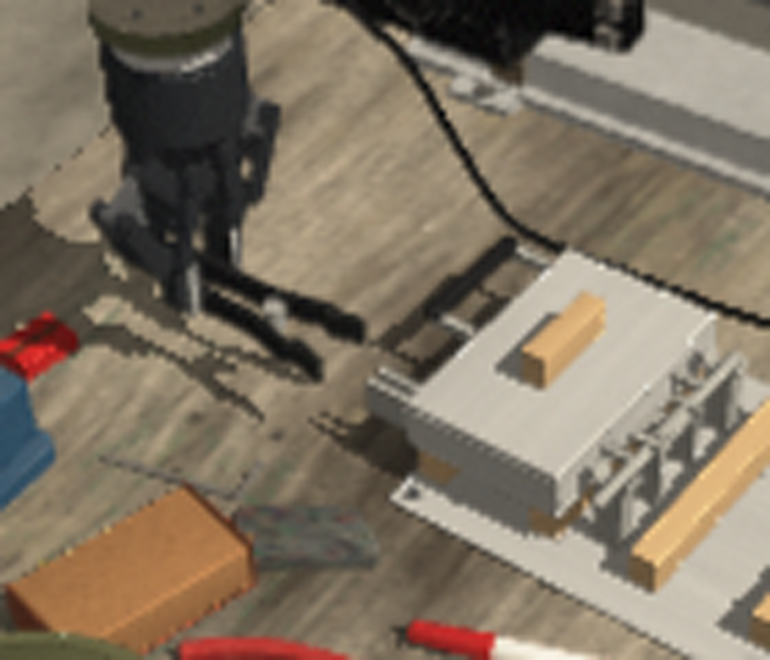

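Run:
```python
from h import *
d=load('sc17')
a=np.radians(-92.1);u=np.array([np.cos(a),np.sin(a)]); w=np.array([-u[1],u[0]])
T=np.array([424.2,287.1])
for z in (46,50,54,58,62,66):
    L=[]
    for p in ((322,358),(366,322)):
        q=onz(d,240+p[0]/5.5,110+p[1]/5.5,z)[:2]; L.append((((q-T)@u).round(1),((q-T)@w).round(1)))
    q=onz(d,240+275/5.5,110+308/5.5,z+2)[:2]; L.append(('knob',((q-T)@u).round(1),((q-T)@w).round(1)))
    print(z,L)
# fin tops for cross-check in the same view
for p in ((372,378),(382,370)): print('fin end top',onz(d,240+p[0]/5.5,110+p[1]/5.5,56).round(1))
```

```text
46 [(np.float64(87.3), np.float64(-2.1)), (np.float64(88.8), np.float64(36.0)), ('knob', np.float64(40.3), np.float64(13.7))]
50 [(np.float64(90.3), np.float64(-5.4)), (np.float64(91.7), np.float64(32.6)), ('knob', np.float64(43.5), np.float64(10.3))]
54 [(np.float64(93.2), np.float64(-8.7)), (np.float64(94.7), np.float64(29.1)), ('knob', np.float64(46.7), np.float64(7.0))]
58 [(np.float64(96.2), np.float64(-12.0)), (np.float64(97.6), np.float64(25.6)), ('knob', np.float64(49.9), np.float64(3.6))]
62 [(np.float64(99.1), np.float64(-15.2)), (np.float64(100.6), np.float64(22.2)), ('knob', np.float64(53.1), np.float64(0.2))]
66 [(np.float64(102.1), np.float64(-18.5)), (np.float64(103.5), np.float64(18.7)), ('knob', np.float64(56.2), np.float64(-3.1))]
fin end top [412.4 160.2  56. ]
fin end top [420.7 159.4  56. ]
```

Call:
{"name": "step_arm", "arguments": {
  "commands": [
    [[0,0,-0.2],0],
    [[0,0,-0.16],0],
    [[0,0,0],0],
    [[-0.01,-0.3,0],0],
    [[0,0,0],0]
  ]
}}

```text
time_s: 22.8
eef_pos: [423.6, 273.7, 46.3]
ee_rot: [-0.491, -0.509, -0.491, 0.509]
force: [0.2, -0.3, -0.2]
grip_width: 0.322
```

Run:
```python
from h import *
d=snap('scene','sc18'); s=ctrl.sense(); print(s['time_s'],s['eef_pos'],s['force'],s['grip_width'])
crop('sc18',270,140,350,210,9,'c22')
```

```text
22.85 [423.74589987 274.09991718  46.45102674] [ 0.60562516  0.0139638  -0.12693275] 0.32341035691935327
```

View pics/c22.png

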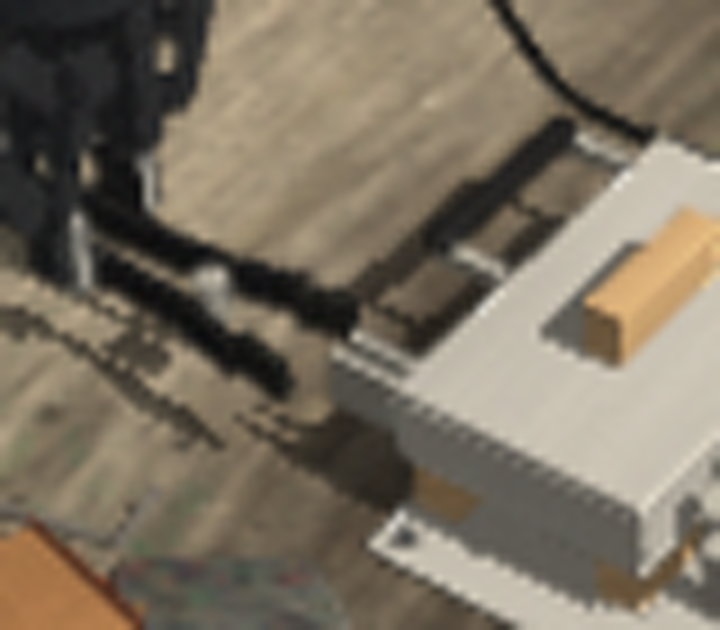

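Call:
{"name": "step_arm", "arguments": {
  "commands": [
    [[-0.01,-0.3,0],0],
    [[-0.01,-0.25,0],0],
    [[0,-0.2,0],0],
    [[0,0,0],0],
    [[0,0,0],0]
  ]
}}

```text
time_s: 23.35
eef_pos: [423.0, 244.6, 46.4]
ee_rot: [0.491, 0.509, 0.491, -0.509]
force: [-0.0, 0.4, -0.2]
grip_width: 0.326
```

Run:
```python
from h import *
d=snap('scene','sc19'); s=ctrl.sense(); print(s['time_s'],s['eef_pos'],s['force'],s['grip_width'])
crop('sc19',270,140,350,210,9,'c23')
```

```text
23.4 [422.94563186 244.84482868  46.37597551] [ 0.24609723  0.09237015 -0.41882987] 0.3211357911525141
```

View pics/c23.png

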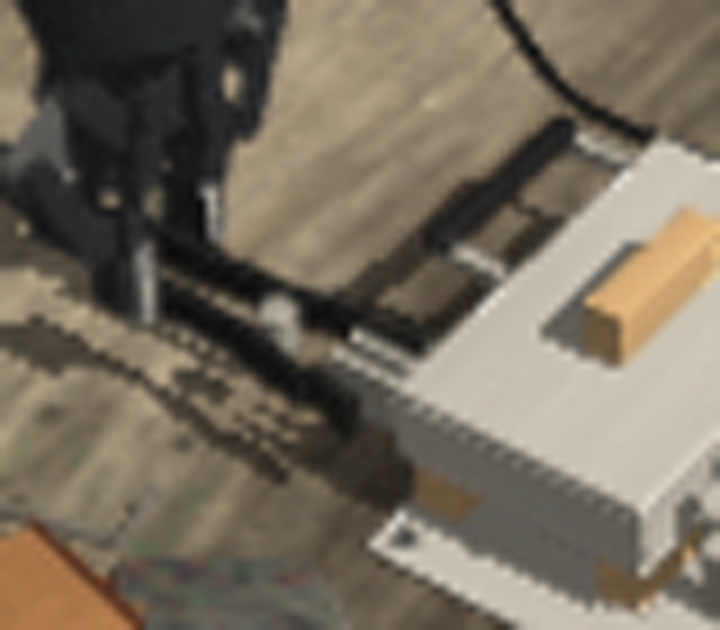

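Call:
{"name": "step_arm", "arguments": {
  "commands": [
    [[0,-0.07,0],0],
    [[0,0,0],0],
    [[0,0,0],0]
  ]
}}

```text
time_s: 23.7
eef_pos: [422.8, 242.1, 46.3]
ee_rot: [0.491, 0.509, 0.491, -0.509]
force: [1.4, -1.0, -0.6]
grip_width: 0.326
```

Call:
{"name": "step_arm", "arguments": {
  "commands": [
    [[0,0,0],0],
    [[0,0,0],0],
    [[0,0,0],0],
    [[0,0,0],0],
    [[0,0,0],0]
  ],
  "gripper": -1
}}

```text
time_s: 24.2
eef_pos: [422.9, 242.0, 46.4]
ee_rot: [0.491, 0.509, 0.491, -0.509]
force: [-0.4, 0.0, -0.1]
grip_width: 1.001
```

Call:
{"name": "step_arm", "arguments": {
  "commands": [
    [[0,0,0.3],0],
    [[0,0,0.6],0],
    [[0,0,0.9],0],
    [[0,0,0.9],0],
    [[0,0,0],0]
  ]
}}

```text
time_s: 24.7
eef_pos: [424.8, 242.7, 159.4]
ee_rot: [0.492, 0.512, 0.489, -0.506]
force: [1.0, 0.8, -0.7]
grip_width: 1.003
```

Run:
```python
from h import *
d=snap('scene','sc20'); s=ctrl.sense(); print(s['time_s'],s['eef_pos'],s['force'],s['grip_width'])
crop('sc20',270,140,350,210,9,'c24'); snap('wrist','w20')
```

```text
24.75 [423.75373888 242.32964183 156.89765526] [-0.05530356  0.12151745 -0.11371376] 0.9980432760761987
```

View pics/c24.png

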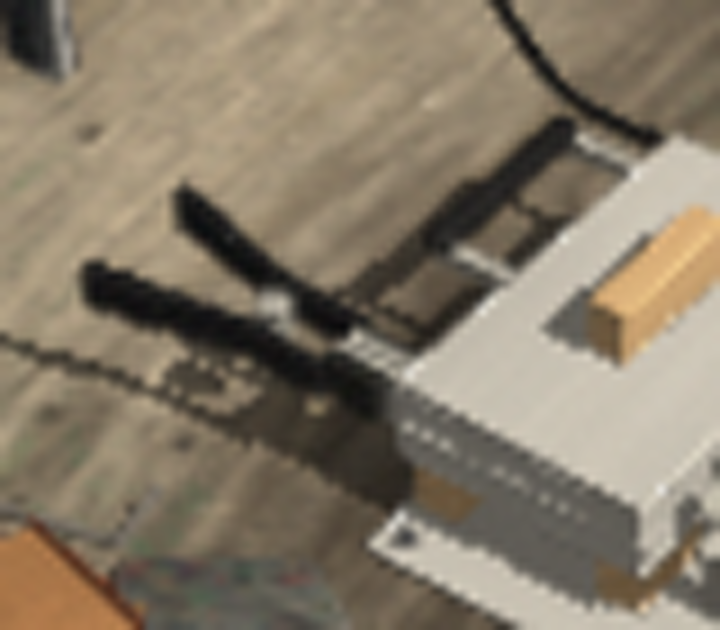

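View pics/w20.png

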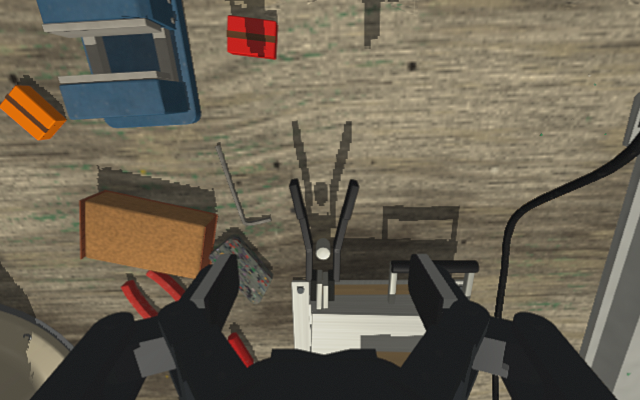

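Call:
{"name": "step_arm", "arguments": {
  "commands": [
    [[0.3,-0.2,0],0.046],
    [[0.3,-0.2,0],0.046],
    [[0.3,-0.2,0],0.046],
    [[0.3,-0.2,0],0.046],
    [[0.3,-0.2,0],0.046]
  ]
}}

```text
time_s: 25.3
eef_pos: [482.7, 201.5, 153.1]
ee_rot: [0.639, 0.3, 0.641, -0.301]
force: [-0.3, 1.4, -0.6]
grip_width: 0.998
```

Call:
{"name": "step_arm", "arguments": {
  "commands": [
    [[0.3,-0.2,0],0.046],
    [[0.3,-0.2,0],0.046],
    [[0.3,-0.2,0],0.046],
    [[0.17,-0.18,0],0.046],
    [[0,0,0],0.046]
  ],
  "gripper": 0.2
}}

```text
time_s: 25.8
eef_pos: [525.7, 169.9, 152.9]
ee_rot: [0.704, 0.055, 0.706, -0.056]
force: [-0.4, -0.1, 0.2]
grip_width: 0.398
```

Call:
{"name": "step_arm", "arguments": {
  "commands": [
    [[0,0,0],0.04],
    [[0,0,0],0],
    [[0,0,0],0]
  ]
}}

```text
time_s: 26.1
eef_pos: [525.2, 170.8, 153.6]
ee_rot: [0.706, 0.014, 0.708, -0.014]
force: [0.1, 1.0, -0.1]
grip_width: 0.399
```

Run:
```python
from h import *
d=snap('wrist','w21'); s=ctrl.sense(); print(s['time_s'],s['eef_pos'],s['force'],s['grip_width'],s['joints'].round(2))
T=R(s['ee_rot']); print(np.degrees(np.arctan2(T[1,1],T[0,1])))
print(proj(d,[526.8,171,44]))
```

```text
26.15 [525.34217605 170.83591048 153.77612337] [-0.29624518  0.09795089 -0.35835564] 0.40199909369065084 [ 0.1   0.46  1.53  0.    1.15 -1.43]
87.75745366510752
[323.34411043 199.30622523]
```

View pics/w21.png

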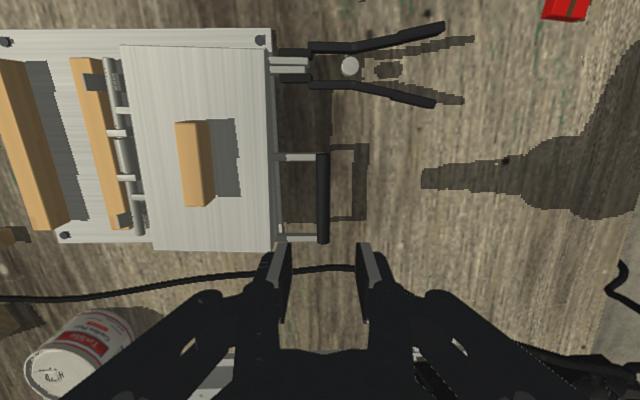

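Call:
{"name": "step_arm", "arguments": {
  "commands": [
    [[0.03,0,-0.8],0],
    [[0,0,-0.8],0],
    [[0,0,-0.6],0],
    [[0,0,-0.4],0],
    [[0,0,0],0]
  ]
}}

```text
time_s: 26.65
eef_pos: [525.5, 170.7, 48.2]
ee_rot: [0.705, 0.013, 0.709, -0.014]
force: [-0.1, 0.4, -0.3]
grip_width: 0.401
```

Call:
{"name": "step_arm", "arguments": {
  "commands": [
    [[0,0,-0.25],0],
    [[0,0,0],0],
    [[0,0,0],0]
  ]
}}

```text
time_s: 26.95
eef_pos: [527.1, 170.9, 40.8]
ee_rot: [0.707, 0.013, 0.707, -0.013]
force: [-0.4, -0.2, -0.2]
grip_width: 0.395
```

Run:
```python
from h import *
d=snap('wrist','w22'); s=ctrl.sense(); print(s['time_s'],s['eef_pos'],s['force'],s['grip_width'])
snap('scene','sc22'); crop('sc22',270,110,390,210,6,'c25')
```

```text
27.0 [527.14918423 170.8638714   40.92105445] [ 0.02005279 -0.06561224  0.45443085] 0.39658386932454454
```

View pics/w22.png

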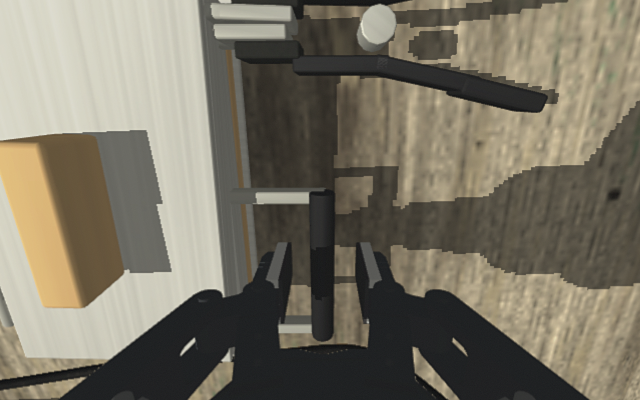

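View pics/c25.png

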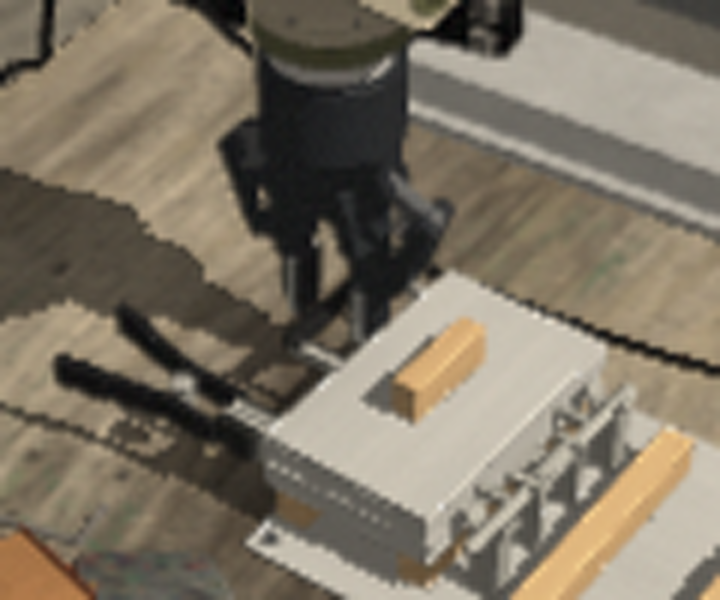

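Call:
{"name": "step_arm", "arguments": {
  "commands": [
    [[0,0,0],0],
    [[0,0,0],0],
    [[0,0,0],0],
    [[0,0,0],0],
    [[0,0,0],0]
  ],
  "gripper": 1,
  "force": 50
}}

```text
time_s: 27.55
eef_pos: [527.0, 170.3, 40.8]
ee_rot: [0.707, 0.012, 0.707, -0.013]
force: [-1.9, -4.7, 5.5]
grip_width: 0.118
```

Call:
{"name": "step_arm", "arguments": {
  "commands": [
    [[0,-0.004,0.175],0],
    [[0,-0.011,0.175],0],
    [[-0.002,-0.046,0.348],0],
    [[-0.003,-0.076,0.343],0],
    [[-0.004,-0.106,0.335],0]
  ]
}}

```text
time_s: 28.05
eef_pos: [526.6, 161.1, 96.1]
ee_rot: [0.707, 0.013, 0.707, -0.013]
force: [5.5, -1.0, -6.5]
grip_width: 0.118
```

Call:
{"name": "step_arm", "arguments": {
  "commands": [
    [[-0.005,-0.134,0.324],0],
    [[-0.006,-0.162,0.311],0],
    [[-0.007,-0.189,0.296],0],
    [[-0.008,-0.214,0.278],0],
    [[-0.009,-0.237,0.259],0]
  ]
}}

```text
time_s: 28.55
eef_pos: [525.5, 125.3, 156.4]
ee_rot: [0.708, 0.014, 0.706, -0.011]
force: [3.8, 11.1, 3.2]
grip_width: 0.115
```

Call:
{"name": "step_arm", "arguments": {
  "commands": [
    [[0,0,0],0],
    [[0,0,0],0]
  ]
}}

```text
time_s: 28.75
eef_pos: [525.5, 125.2, 156.6]
ee_rot: [0.708, 0.014, 0.706, -0.011]
force: [0.9, 12.0, 8.0]
grip_width: 0.116
```

Run:
```python
from h import *
snap('scene','sc23'); snap('side','s23'); s=ctrl.sense(); print(s['time_s'],s['eef_pos'],s['force'],s['wrist_torque'])
crop('sc23',250,70,420,210,4.5,'c26')
crop('s23',190,110,370,270,4.4,'c27')
```

```text
28.85 [525.49342753 125.31926655 156.49540117] [ 0.85280037 11.17251179  7.3146814 ] [ 1.84982778 -0.12385289  0.0704347 ]
```

View pics/c26.png

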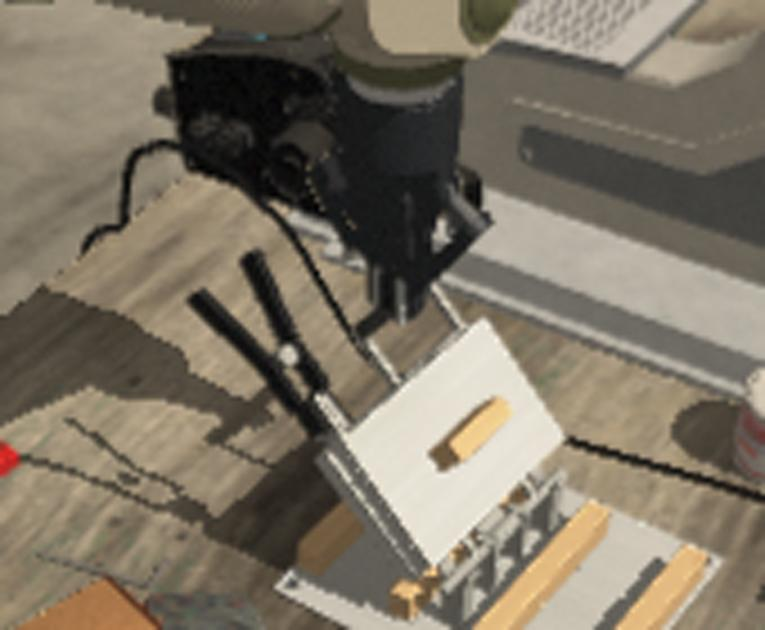

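View pics/c27.png

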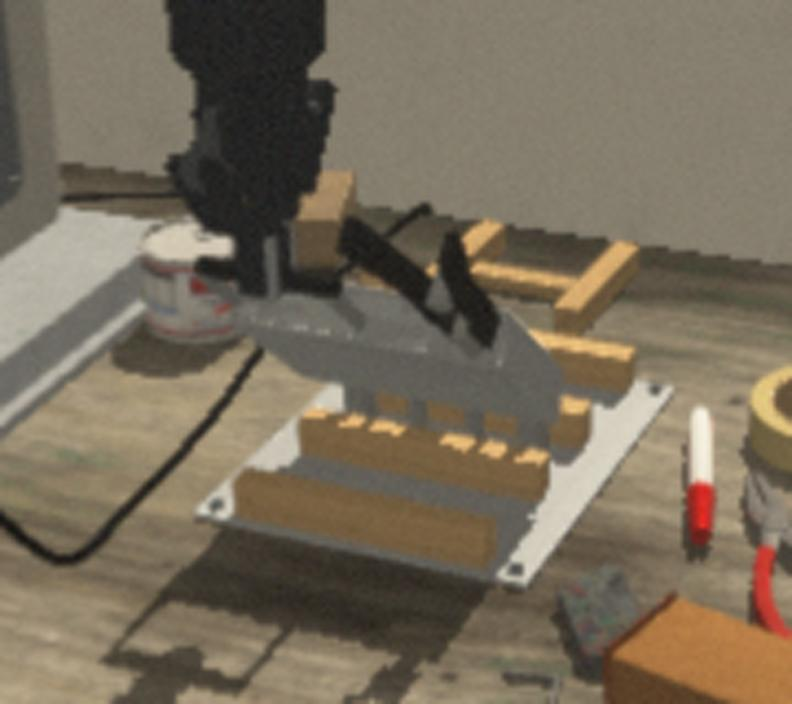

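Call:
{"name": "step_arm", "arguments": {
  "commands": [
    [[-0.009,-0.235,0.26],0],
    [[-0.01,-0.26,0.23],0],
    [[-0.011,-0.296,0.189],0],
    [[-0.011,-0.311,0.162],0],
    [[-0.012,-0.324,0.134],0]
  ]
}}

```text
time_s: 29.35
eef_pos: [523.6, 67.8, 196.4]
ee_rot: [0.709, 0.014, 0.705, -0.011]
force: [1.6, 8.3, 10.9]
grip_width: 0.118
```

Call:
{"name": "step_arm", "arguments": {
  "commands": [
    [[-0.012,-0.32,0.136],0],
    [[-0.012,-0.335,0.106],0],
    [[-0.013,-0.348,0.046],0],
    [[-0.013,-0.3,0.013],0],
    [[-0.009,-0.25,0],0]
  ]
}}

```text
time_s: 29.85
eef_pos: [521.3, 4.1, 207.4]
ee_rot: [0.709, 0.013, 0.705, -0.013]
force: [3.4, 3.2, 6.0]
grip_width: 0.112
```

Call:
{"name": "step_arm", "arguments": {
  "commands": [
    [[0,0,0],0],
    [[0,0,0],0]
  ]
}}

```text
time_s: 30.05
eef_pos: [521.3, 4.0, 207.4]
ee_rot: [0.708, 0.013, 0.706, -0.013]
force: [3.5, -0.0, 7.5]
grip_width: 0.113
```

Run:
```python
from h import *
snap('scene','sc24'); snap('side','s24'); snap('wrist','w24'); s=ctrl.sense(); print(s['time_s'],s['eef_pos'],s['force'],s['wrist_torque'])
crop('sc24',270,60,420,220,4,'c26')
crop('s24',200,90,370,260,3.5,'c27')
```

```text
30.2 [521.32207911   4.24906319 207.3659256 ] [2.3827254  0.75321352 9.08207223] [ 0.27450327 -0.52545305  0.08414837]
```

View pics/c26.png

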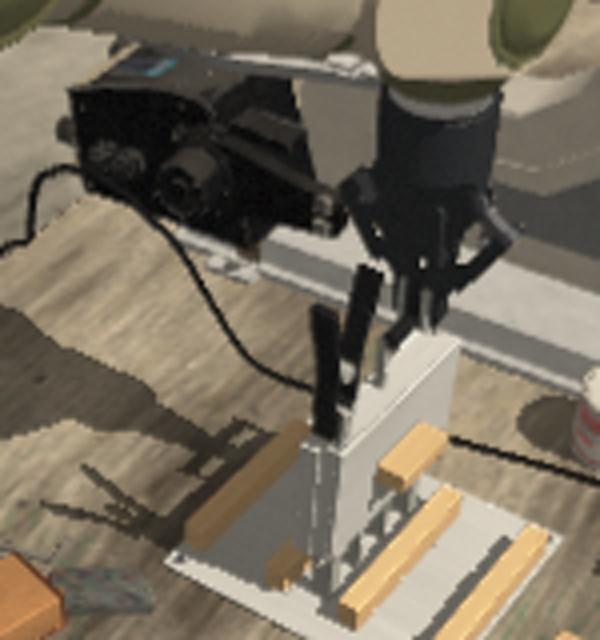

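View pics/c27.png

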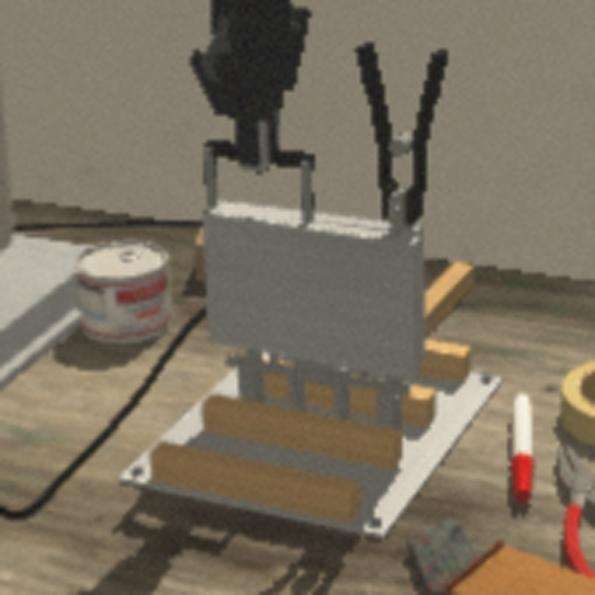

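View pics/w24.png

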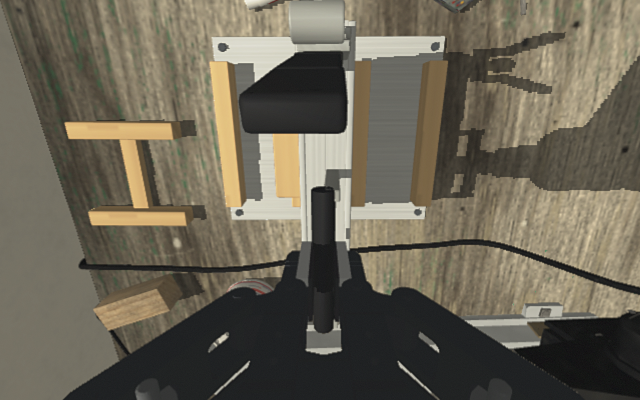

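Call:
{"name": "step_arm", "arguments": {
  "commands": [
    [[0,0,0],0],
    [[0,0,0],0],
    [[0,0,-0.06],0],
    [[0,0,-0.06],0],
    [[0,0,0],0]
  ],
  "gripper": 0.62
}}

```text
time_s: 30.7
eef_pos: [520.3, 4.5, 199.7]
ee_rot: [0.707, 0.013, 0.707, -0.013]
force: [-1.1, -0.7, 0.2]
grip_width: 0.189
```

Call:
{"name": "step_arm", "arguments": {
  "commands": [
    [[0,0,0],0],
    [[0,0,0],0],
    [[0,0,0],0]
  ],
  "gripper": 1,
  "force": 30
}}

```text
time_s: 31.0
eef_pos: [520.4, 4.5, 200.0]
ee_rot: [0.707, 0.013, 0.707, -0.013]
force: [-1.4, -0.3, -2.3]
grip_width: 0.127
```

Call:
{"name": "step_arm", "arguments": {
  "commands": [
    [[-0.008,-0.2,-0.012],0],
    [[-0.012,-0.346,-0.045],0],
    [[-0.012,-0.34,-0.075],0],
    [[-0.012,-0.335,-0.105],0],
    [[-0.012,-0.325,-0.132],0]
  ]
}}

```text
time_s: 31.5
eef_pos: [518.4, -59.1, 185.3]
ee_rot: [0.707, 0.013, 0.707, -0.013]
force: [-0.2, 1.1, -1.2]
grip_width: 0.123
```

Call:
{"name": "step_arm", "arguments": {
  "commands": [
    [[-0.011,-0.311,-0.162],0],
    [[-0.011,-0.296,-0.189],0],
    [[-0.01,-0.278,-0.214],0],
    [[-0.009,-0.259,-0.237],0],
    [[-0.009,-0.237,-0.259],0]
  ]
}}

```text
time_s: 32.0
eef_pos: [516.5, -113.6, 142.3]
ee_rot: [0.707, 0.013, 0.707, -0.013]
force: [2.3, 0.4, -0.4]
grip_width: 0.127
```

Call:
{"name": "step_arm", "arguments": {
  "commands": [
    [[-0.008,-0.214,-0.278],0],
    [[-0.007,-0.189,-0.296],0],
    [[-0.006,-0.162,-0.311],0],
    [[-0.005,-0.134,-0.324],0],
    [[-0.004,-0.106,-0.335],0]
  ]
}}

```text
time_s: 32.5
eef_pos: [515.3, -145.5, 80.3]
ee_rot: [0.707, 0.013, 0.707, -0.013]
force: [2.6, -2.7, -0.6]
grip_width: 0.129
```

Call:
{"name": "step_arm", "arguments": {
  "commands": [
    [[-0.003,-0.076,-0.343],0],
    [[-0.002,-0.046,-0.348],0],
    [[0,-0.012,-0.2],0],
    [[0,-0.003,-0.13],0],
    [[0,0,0],0]
  ]
}}

```text
time_s: 33.0
eef_pos: [515.1, -151.4, 39.3]
ee_rot: [0.707, 0.012, 0.707, -0.013]
force: [2.5, -9.3, -1.9]
grip_width: 0.125
```

Run:
```python
from h import *
snap('scene','sc25'); snap('side','s25'); snap('wrist','w25'); s=ctrl.sense(); print(s['time_s'],s['eef_pos'],s['force'],s['wrist_torque'])
crop('sc25',300,120,470,280,4,'c26')
crop('s25',200,90,370,260,3.5,'c27')
```

```text
33.15 [ 515.15246806 -151.41057613   39.76336773] [ 1.45485087 -9.52296204 -3.15602846] [-1.32460669 -0.32284592  0.03726843]
```

View pics/c26.png

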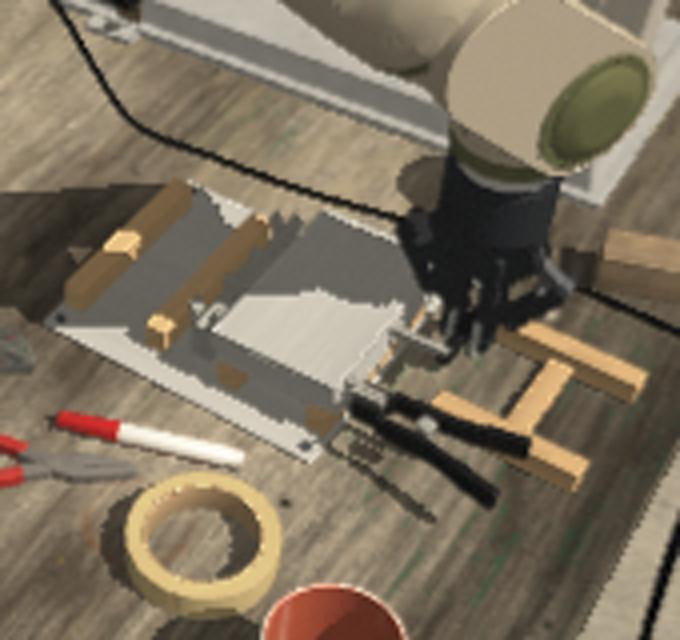

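View pics/c27.png

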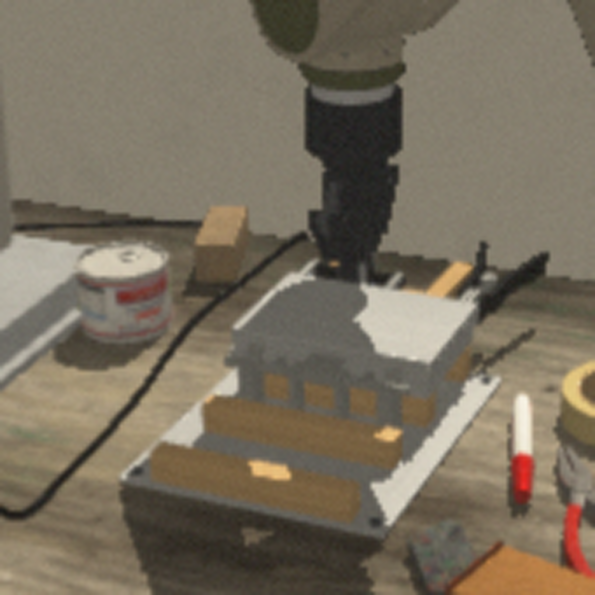

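View pics/w25.png

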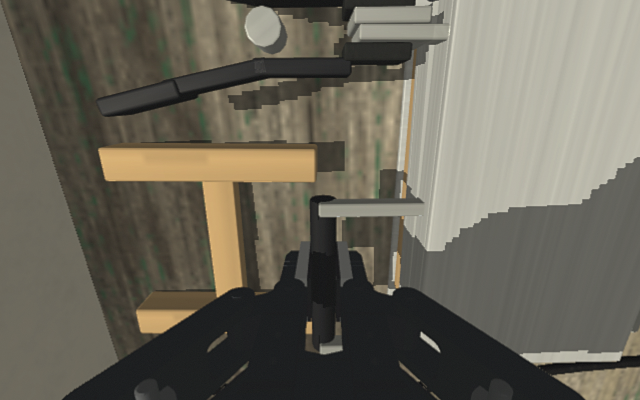

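Call:
{"name": "step_arm", "arguments": {
  "commands": [
    [[0,0.03,-0.04],0],
    [[0,0,0],0],
    [[0,0,0],0]
  ]
}}

```text
time_s: 33.45
eef_pos: [515.2, -151.4, 38.4]
ee_rot: [0.707, 0.011, 0.707, -0.014]
force: [-0.1, -16.2, -2.3]
grip_width: 0.128
```

Call:
{"name": "step_arm", "arguments": {
  "commands": [
    [[0,-0.06,-0.04],0],
    [[0,0,0],0],
    [[0,0,0],0]
  ]
}}

```text
time_s: 33.75
eef_pos: [515.1, -151.5, 36.8]
ee_rot: [0.707, 0.013, 0.707, -0.013]
force: [3.5, -3.2, -2.5]
grip_width: 0.129
```

Call:
{"name": "step_arm", "arguments": {
  "commands": [
    [[0,0,-0.05],0],
    [[0,0,-0.03],0],
    [[0,0,0],0],
    [[0,0,0],0]
  ]
}}

```text
time_s: 34.15
eef_pos: [515.2, -151.6, 34.9]
ee_rot: [0.707, 0.012, 0.707, -0.013]
force: [-0.3, -0.7, 10.1]
grip_width: 0.126
```

Call:
{"name": "step_arm", "arguments": {
  "commands": [
    [[0,0,0.03],0],
    [[0,0,0],0],
    [[0,0,0],0],
    [[0,0,0.4],0],
    [[0,0,0.8],0]
  ],
  "gripper": 0.2
}}

```text
time_s: 34.65
eef_pos: [513.6, -150.7, 81.7]
ee_rot: [0.705, 0.014, 0.709, -0.012]
force: [0.2, 0.2, 1.0]
grip_width: 0.402
```

Call:
{"name": "step_arm", "arguments": {
  "commands": [
    [[0,0,0.9],0],
    [[-0.3,0,0.9],-0.046],
    [[-0.5,0,0.9],-0.046],
    [[-0.5,-0.1,0.3],-0.046],
    [[-0.5,-0.2,0],-0.046]
  ],
  "gripper": -1
}}

```text
time_s: 35.15
eef_pos: [442.7, -163.4, 205.0]
ee_rot: [0.675, 0.215, 0.672, -0.216]
force: [0.0, -0.1, -0.5]
grip_width: 0.998
```

Call:
{"name": "step_arm", "arguments": {
  "commands": [
    [[-0.5,-0.4,0],-0.046],
    [[-0.4,-0.5,0],-0.046],
    [[0,-0.3,0],-0.046],
    [[0,0,0],-0.046],
    [[0,0,0],-0.046]
  ]
}}

```text
time_s: 35.65
eef_pos: [406.6, -211.6, 203.0]
ee_rot: [0.553, 0.44, 0.554, -0.44]
force: [-0.7, -0.0, 0.1]
grip_width: 0.995
```

Call:
{"name": "step_arm", "arguments": {
  "commands": [
    [[0,0,0],-0.046],
    [[0,0,0],-0.04],
    [[0,0,0],0],
    [[0,0,0],0]
  ]
}}

```text
time_s: 36.05
eef_pos: [406.8, -211.3, 203.1]
ee_rot: [0.492, 0.508, 0.492, -0.508]
force: [0.7, 1.0, -0.2]
grip_width: 0.997
```

Run:
```python
from h import *
snap('scene','sc26'); snap('wrist','w26'); s=ctrl.sense(); print(s['time_s'],s['eef_pos'],s['force'],s['grip_width'],s['joints'].round(2))
T=R(s['ee_rot']); print(np.degrees(np.arctan2(T[1,1],T[0,1])))
crop('sc26',300,120,470,280,4,'c26')
```

```text
36.15 [ 406.88173085 -211.35581738  203.17176424] [-0.48646855  0.04394228  1.13640106] 1.0047200558431588 [-0.74  0.2   1.75  0.    1.19 -0.7 ]
-1.9261383112518338
```

View pics/c26.png

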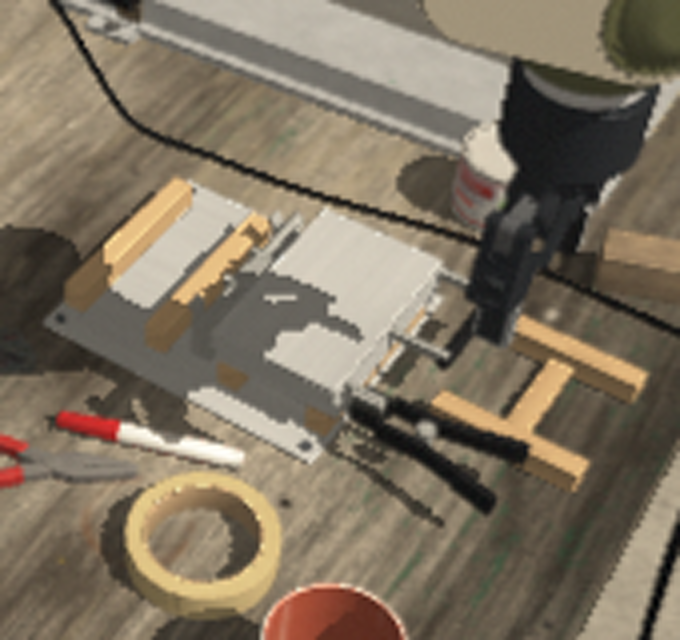

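View pics/w26.png

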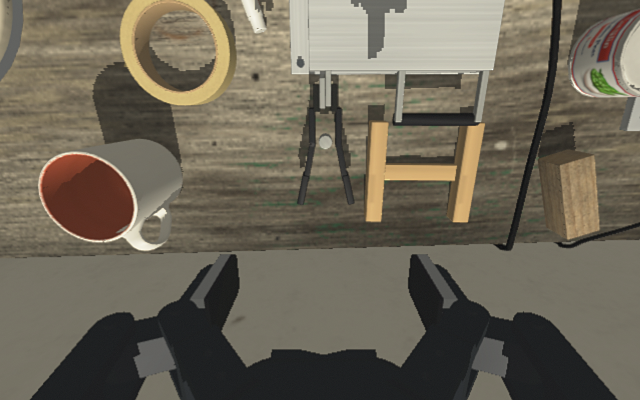

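Run:
```python
from h import *
crop('w26',290,60,400,230,3.5,'c28')
d=load('w26')
k=onz(d,325.5,142,54); a,b=onz(d,302,203,53),onz(d,350,203,53)
print(k,a,b,np.linalg.norm(a-b)); m=(a+b)/2; v=k-m; print(np.linalg.norm(v),np.degrees(np.arctan2(v[1],v[0])))
u=v[:2]/np.linalg.norm(v[:2]); print('grip',k[:2]-48*u)
F=np.array([481.2,10.6])+(-67.5)*np.array([.9993,-.0366])+(-137-91)*np.array([.0366,.9993]); print('expected TCP',F)
```

```text
[ 411.59059733 -168.28870046   54.        ] [ 386.09236973 -228.56235363   53.        ] [ 434.42441883 -230.13361866   53.        ] 48.35758310609156
61.08200334938729 88.75010815086847
grip [ 410.54357343 -216.27727974]
expected TCP [ 405.40245 -214.7699 ]
```

View pics/c28.png

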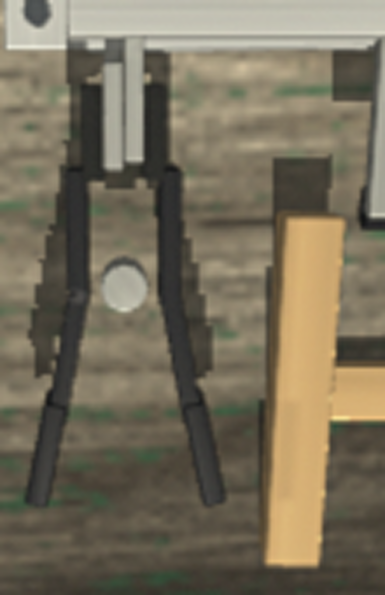

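Call:
{"name": "step_arm", "arguments": {
  "commands": [
    [[0.08,-0.1,-0.9],0],
    [[0,0,-0.9],0],
    [[0,0,-0.9],0],
    [[0,0,-0.5],0],
    [[0,0,0],0]
  ]
}}

```text
time_s: 36.65
eef_pos: [409.0, -214.5, 73.2]
ee_rot: [-0.489, -0.509, -0.493, 0.509]
force: [-0.8, 0.2, 0.2]
grip_width: 1.003
```

Run:
```python
from h import *
d=snap('wrist','w27'); s=ctrl.sense(); print(s['time_s'],s['eef_pos'],s['force'])
print(proj(d,[s['eef_pos'][0],s['eef_pos'][1],53]))
```

```text
36.7 [ 409.86717257 -215.23323964   74.9060843 ] [ 0.78122011 -0.22679093  0.28907399]
[322.72810479 249.9512358 ]
```

View pics/w27.png

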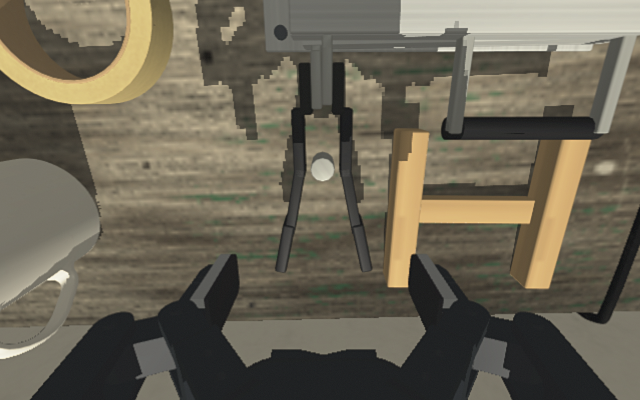

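Call:
{"name": "step_arm", "arguments": {
  "commands": [
    [[0,0,-0.4],0],
    [[0,0,-0.32],0],
    [[0,0,0],0],
    [[0,0,0],0]
  ]
}}

```text
time_s: 37.1
eef_pos: [410.7, -216.0, 47.8]
ee_rot: [0.492, 0.509, 0.49, -0.509]
force: [-0.2, 0.5, 0.3]
grip_width: 1.003
```

Call:
{"name": "step_arm", "arguments": {
  "commands": [
    [[0,0,0],0],
    [[0,0,0],0],
    [[0,0,0],0],
    [[0,0,0],0],
    [[0,0,0],0]
  ],
  "gripper": 0.5,
  "force": 35
}}

```text
time_s: 37.6
eef_pos: [410.2, -215.5, 46.5]
ee_rot: [0.491, 0.509, 0.491, -0.509]
force: [0.4, 0.4, 0.2]
grip_width: 0.315
```

Run:
```python
from h import *
d=snap('wrist','w28'); s=ctrl.sense(); print(s['time_s'],s['eef_pos'],s['force'],s['grip_width'])
snap('scene','sc28'); crop('sc28',360,190,440,260,9,'c29')
```

```text
37.65 [ 410.15860341 -215.48019977   46.52027404] [0.8578751  0.23410163 0.29621595] 0.3108678012346876
```

View pics/w28.png

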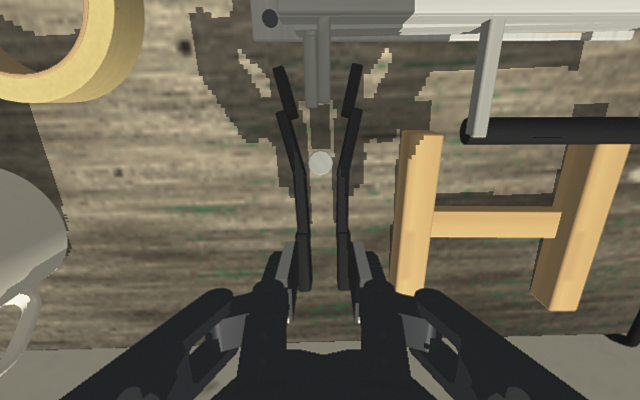

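View pics/c29.png

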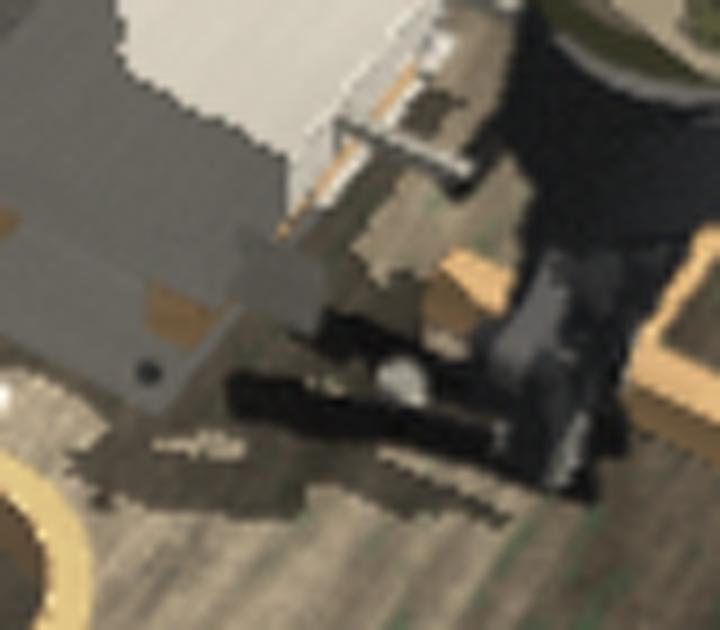

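Call:
{"name": "step_arm", "arguments": {
  "commands": [
    [[0,-0.2,0],0],
    [[-0.01,-0.3,0],0],
    [[-0.01,-0.3,0],0],
    [[-0.01,-0.3,0],0],
    [[0,0,0],0]
  ]
}}

```text
time_s: 38.2
eef_pos: [408.9, -261.4, 46.5]
ee_rot: [-0.491, -0.509, -0.49, 0.509]
force: [-0.2, 0.6, -0.6]
grip_width: 0.314
```

Run:
```python
from h import *
d=snap('wrist','w29'); s=ctrl.sense(); print(s['time_s'],s['eef_pos'],s['force'],s['grip_width'])
snap('scene','sc29'); crop('sc29',360,190,440,260,9,'c29')
```

```text
38.25 [ 408.7805106  -260.3836644    46.39315724] [-0.92937592  0.13531222 -0.62076639] 0.3152285062798904
```

View pics/w29.png

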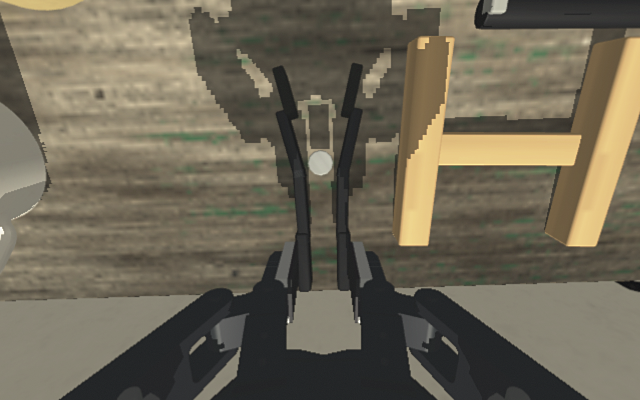

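Call:
{"name": "step_arm", "arguments": {
  "commands": [
    [[0,0,0.5],0],
    [[0,0,0.9],0],
    [[0,0,0.9],0],
    [[0,0.2,0.5],0],
    [[0,0.6,0],0]
  ]
}}

```text
time_s: 38.8
eef_pos: [409.9, -228.6, 161.1]
ee_rot: [0.493, 0.509, 0.489, -0.509]
force: [0.5, 0.2, -1.6]
grip_width: 0.314
```

Call:
{"name": "step_arm", "arguments": {
  "commands": [
    [[0,0.8,0],0],
    [[-0.1,0.8,0],0],
    [[-0.3,0.8,0],0],
    [[-0.4,0.8,0],0],
    [[-0.3,0.8,0],0]
  ]
}}

```text
time_s: 39.3
eef_pos: [363.8, -65.8, 158.3]
ee_rot: [-0.491, -0.509, -0.491, 0.509]
force: [0.7, -0.3, -0.1]
grip_width: 0.314
```

Call:
{"name": "step_arm", "arguments": {
  "commands": [
    [[0,0.8,0],0],
    [[0,0.8,0],0],
    [[0,0.8,0],0],
    [[0.1,0.8,0],0],
    [[0.2,0.8,0],0]
  ]
}}

```text
time_s: 39.8
eef_pos: [376.3, 94.2, 158.6]
ee_rot: [-0.491, -0.509, -0.491, 0.509]
force: [0.2, -0.8, -0.3]
grip_width: 0.315
```

Call:
{"name": "step_arm", "arguments": {
  "commands": [
    [[0.4,0.8,0],0],
    [[0.5,0.8,0],0],
    [[0.6,0.7,0],0],
    [[0.6,0.6,0],0],
    [[0,0,0],0]
  ]
}}

```text
time_s: 40.3
eef_pos: [462.1, 210.9, 158.0]
ee_rot: [0.492, 0.509, 0.492, -0.508]
force: [-0.8, -1.4, -0.8]
grip_width: 0.316
```

Call:
{"name": "step_arm", "arguments": {
  "commands": [
    [[0.1,0.8,0],0],
    [[0.1,0.8,0],0],
    [[0,0.8,0],0],
    [[0,0,0],0],
    [[0,0,0],0]
  ]
}}

```text
time_s: 40.8
eef_pos: [468.2, 304.5, 158.2]
ee_rot: [-0.491, -0.508, -0.491, 0.509]
force: [-0.3, 0.3, -0.1]
grip_width: 0.314
```

Run:
```python
from h import *
d=snap('wrist','w30'); s=ctrl.sense(); print(s['time_s'],s['eef_pos'],s['force'],s['grip_width'])
snap('side','s30'); snap('scene','sc30')
crop('sc30',220,100,380,220,4.8,'c30')
```

```text
40.85 [468.43599915 303.95790547 158.31326654] [-0.77991577 -0.42432878 -0.75862219] 0.3136482932870489
```

View pics/w30.png

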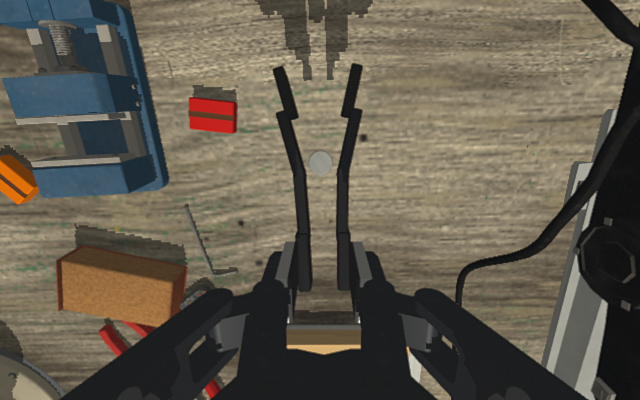

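View pics/c30.png

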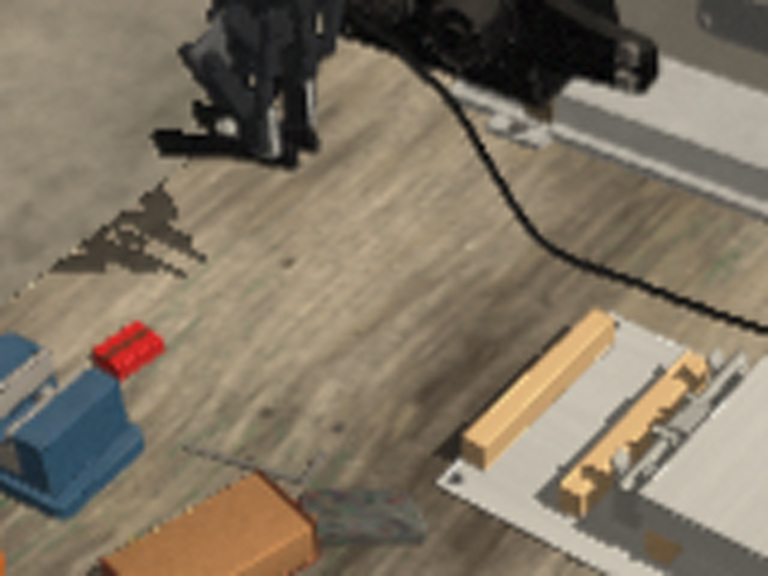

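Call:
{"name": "step_arm", "arguments": {
  "commands": [
    [[0,0.2,-0.8],0],
    [[0,0.2,-0.9],0],
    [[0,0,-0.9],0],
    [[0,0,-0.6],0],
    [[0,0,0],0]
  ]
}}

```text
time_s: 41.45
eef_pos: [467.8, 319.2, 28.1]
ee_rot: [-0.49, -0.508, -0.491, 0.511]
force: [-0.1, -0.4, 0.7]
grip_width: 0.313
```

Call:
{"name": "step_arm", "arguments": {
  "commands": [
    [[0,0,-0.25],0],
    [[0,0,-0.12],0],
    [[0,0,0],0],
    [[0,0,0],0]
  ]
}}

```text
time_s: 41.85
eef_pos: [471.4, 320.9, 19.6]
ee_rot: [0.492, 0.511, 0.49, -0.507]
force: [-2.2, -5.0, 19.6]
grip_width: 0.312
```

Run:
```python
from h import *
d=snap('wrist','w31'); s=ctrl.sense(); print(s['time_s'],s['eef_pos'],s['force'],s['wrist_torque'])
snap('side','s31'); crop('s31',140,200,300,330,4.8,'c31')
```

```text
41.9 [471.45927136 320.86141116  19.62793573] [-1.8863005  -3.90188909 18.87041946] [-0.40697766  0.37010304  0.0905406 ]
```

View pics/c31.png

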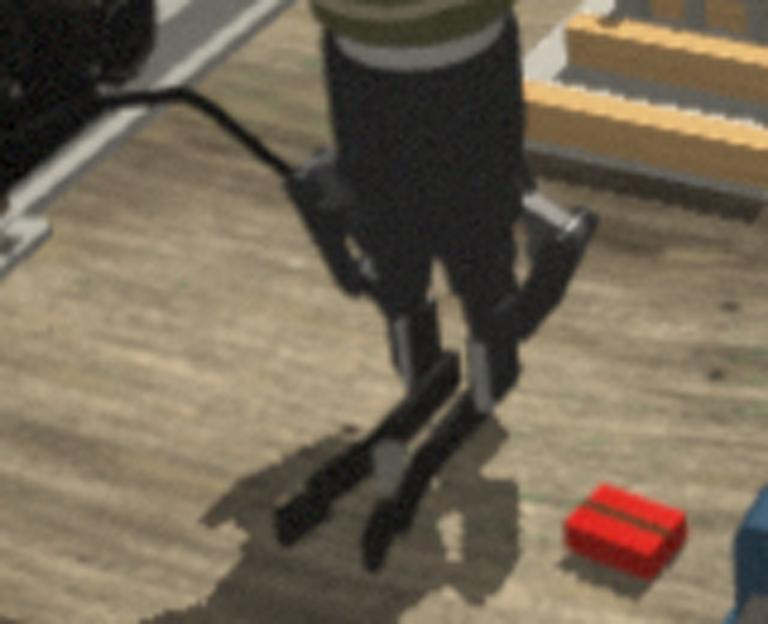

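View pics/w31.png

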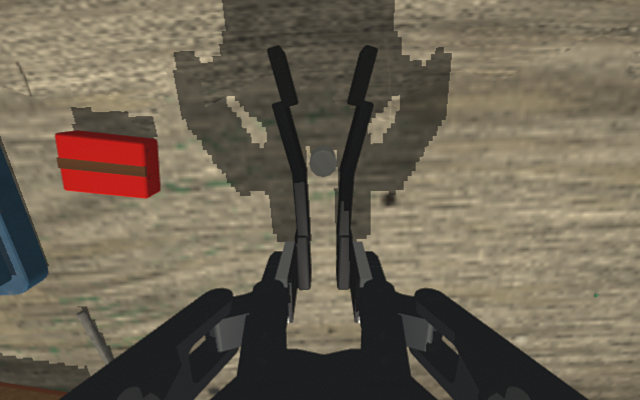

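Call:
{"name": "step_arm", "arguments": {
  "commands": [
    [[0,0,0.05],0],
    [[0,0,0],0],
    [[0,0,0],0],
    [[0,0,0],0],
    [[0,0,0],0]
  ],
  "gripper": -1
}}

```text
time_s: 42.45
eef_pos: [468.9, 320.5, 17.6]
ee_rot: [-0.491, -0.509, -0.491, 0.509]
force: [0.1, -0.9, 0.3]
grip_width: 0.998
```

Call:
{"name": "step_arm", "arguments": {
  "commands": [
    [[0,0,0.3],0],
    [[0,0,0.8],0],
    [[0,0,0.9],0],
    [[0,0,0.9],0],
    [[0,0,0],0]
  ]
}}

```text
time_s: 42.95
eef_pos: [470.9, 321.5, 139.4]
ee_rot: [0.492, 0.512, 0.49, -0.506]
force: [-0.4, 0.5, 0.4]
grip_width: 1.006
```

Run:
```python
from h import *
d=snap('wrist','w32'); s=ctrl.sense(); print(s['time_s'],s['eef_pos'],s['force'],s['wrist_torque'])
snap('side','s32'); crop('s32',140,200,300,330,4.8,'c31')
```

```text
43.0 [469.87442065 320.96972798 136.58025181] [0.12935211 0.20319417 0.7751049 ] [-0.03948168 -0.07269481  0.04630334]
```

View pics/c31.png

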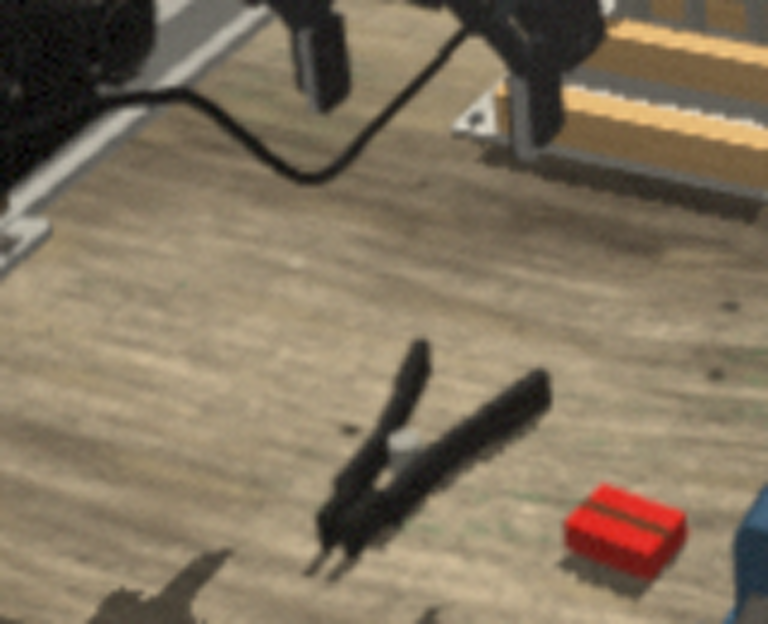

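View pics/w32.png

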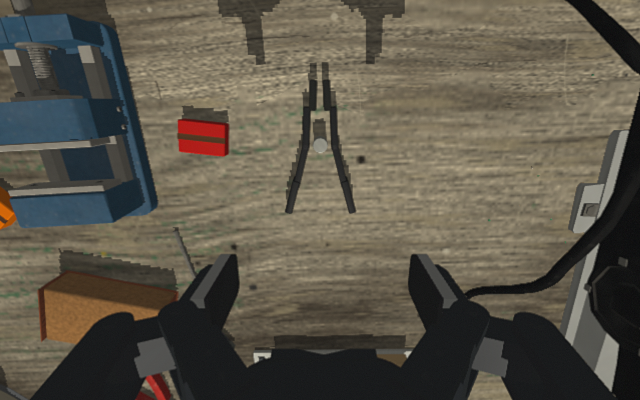

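Call:
{"name": "step_arm", "arguments": {
  "commands": [
    [[0,-0.5,0.6],0.042],
    [[0.1,-0.9,0.5],0.042],
    [[0.1,-0.95,0.3],0.042],
    [[0.1,-0.95,0],0.042],
    [[0.1,-0.95,0],0.042]
  ]
}}

```text
time_s: 43.55
eef_pos: [484.4, 149.1, 189.0]
ee_rot: [0.63, 0.32, 0.631, -0.321]
force: [-0.8, 0.0, -0.4]
grip_width: 1.004
```

Call:
{"name": "step_arm", "arguments": {
  "commands": [
    [[0.1,-0.95,0],0.042],
    [[0.1,-0.95,0],0.042],
    [[0.1,-0.95,0],0.042],
    [[0.1,-0.95,0],0.042],
    [[0.1,-0.95,0],0.042]
  ]
}}

```text
time_s: 44.05
eef_pos: [504.3, -40.9, 188.6]
ee_rot: [0.699, 0.1, 0.701, -0.099]
force: [0.2, 0.5, 0.1]
grip_width: 0.999
```

Call:
{"name": "step_arm", "arguments": {
  "commands": [
    [[0.1,-0.9,0],0.042],
    [[0.1,-0.9,0],0.038],
    [[0,-0.9,0],0],
    [[0,-0.2,0],0],
    [[0,0,0],0]
  ],
  "gripper": 0.2
}}

```text
time_s: 44.55
eef_pos: [512.4, -156.1, 188.6]
ee_rot: [0.706, 0.014, 0.708, -0.013]
force: [0.5, 1.0, 0.4]
grip_width: 0.402
```

Run:
```python
from h import *
d=snap('wrist','w33'); s=ctrl.sense(); print(s['time_s'],s['eef_pos'],s['force'],s['grip_width'])
T=R(s['ee_rot']); print(np.degrees(np.arctan2(T[1,1],T[0,1])))
print(proj(d,[515.1,-151.6,40]))
```

```text
44.6 [ 512.56549373 -154.98586502  188.85006815] [-0.32400892  1.00459883 -0.08475347] 0.3983501263965592
87.88097252073966
[327.48350495 187.68189247]
```

View pics/w33.png

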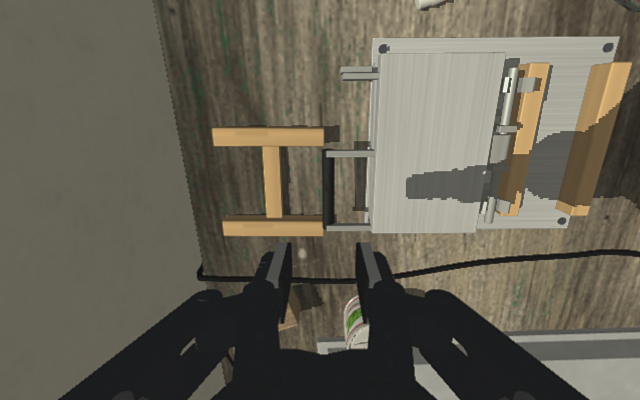

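Call:
{"name": "step_arm", "arguments": {
  "commands": [
    [[0.06,0.08,-0.9],0],
    [[0,0,-0.9],0],
    [[0,0,-0.9],0],
    [[0,0,-0.7],0],
    [[0,0,0],0]
  ]
}}

```text
time_s: 45.1
eef_pos: [513.5, -149.8, 50.5]
ee_rot: [0.705, 0.014, 0.709, -0.011]
force: [0.0, 1.0, 0.2]
grip_width: 0.401
```

Call:
{"name": "step_arm", "arguments": {
  "commands": [
    [[0,0,-0.3],0],
    [[0,0,-0.18],0],
    [[0,0,0],0],
    [[0,0,0],0]
  ]
}}

```text
time_s: 45.5
eef_pos: [515.7, -152.4, 35.2]
ee_rot: [0.707, 0.013, 0.707, -0.013]
force: [-0.1, 0.3, 0.3]
grip_width: 0.4
```

Run:
```python
from h import *
d=snap('wrist','w34'); s=ctrl.sense(); print(s['time_s'],s['eef_pos'],s['force'],s['grip_width'])
```

```text
45.55 [ 515.71128507 -152.43471529   35.22230629] [ 0.58876231  0.07815803 -0.30160792] 0.39810902926821506
```

View pics/w34.png

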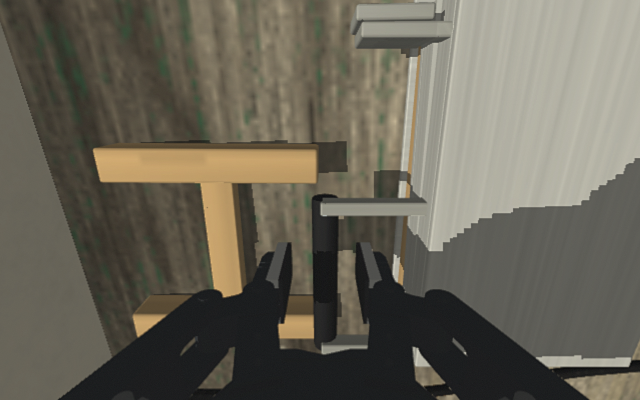

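Call:
{"name": "step_arm", "arguments": {
  "commands": [
    [[0,0.01,-0.05],0],
    [[0,0,0],0],
    [[0,0,0],0],
    [[0,0,0],0],
    [[0,0,0],0]
  ],
  "gripper": 1,
  "force": 30
}}

```text
time_s: 46.05
eef_pos: [515.4, -151.6, 32.7]
ee_rot: [0.707, 0.013, 0.707, -0.013]
force: [0.5, 3.5, 3.4]
grip_width: 0.128
```

Call:
{"name": "step_arm", "arguments": {
  "commands": [
    [[0,0,0.175],0],
    [[0,0.008,0.175],0],
    [[0,0.015,0.175],0],
    [[0.001,0.023,0.174],0],
    [[0.001,0.03,0.173],0]
  ]
}}

```text
time_s: 46.55
eef_pos: [515.4, -148.2, 67.2]
ee_rot: [0.707, 0.013, 0.707, -0.012]
force: [4.7, 6.5, -4.7]
grip_width: 0.127
```

Run:
```python
from h import *
d=snap('scene','sc35'); snap('side','s35'); s=ctrl.sense(); print(s['time_s'],s['eef_pos'],s['force'],s['grip_width'])
crop('sc35',320,120,470,260,4.5,'c35'); crop('s35',220,120,340,240,5,'c36')
```

```text
46.65 [ 515.4346233  -148.04832894   67.59888249] [ 3.17504708  5.52576256 -3.28560984] 0.12769905146370158
```

View pics/c35.png

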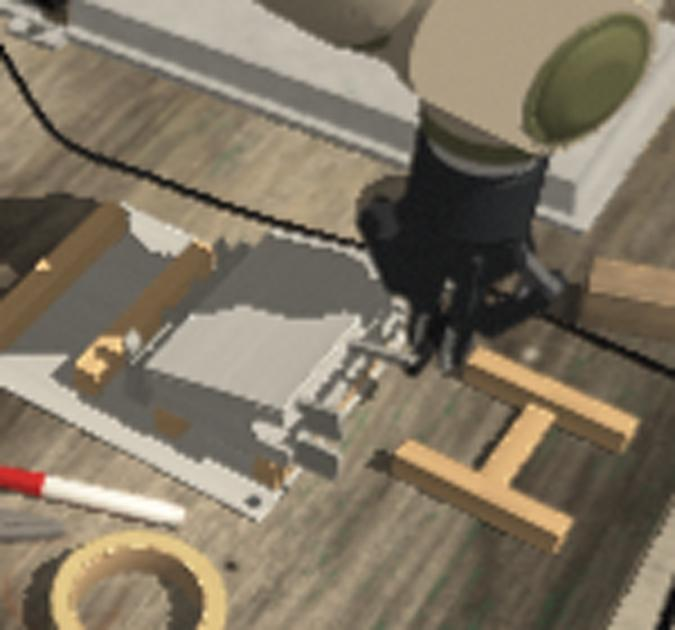

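View pics/c36.png

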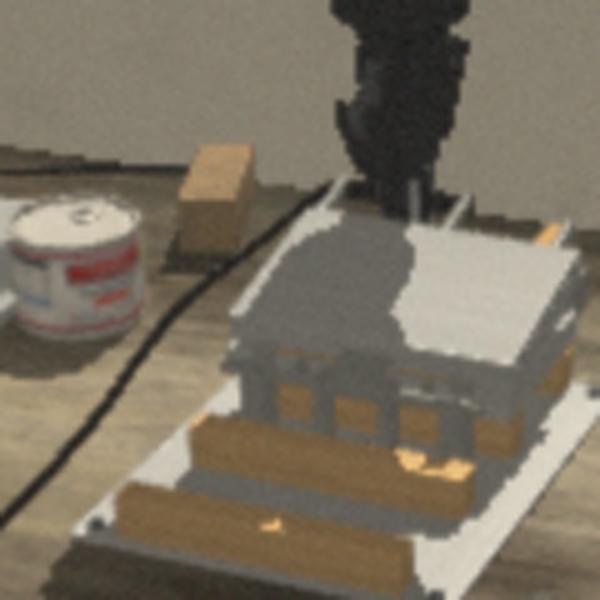

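Call:
{"name": "step_arm", "arguments": {
  "commands": [
    [[0.003,0.083,0.341],0],
    [[0.004,0.112,0.333],0],
    [[0.005,0.14,0.322],0],
    [[0.006,0.168,0.308],0],
    [[0.007,0.194,0.292],0]
  ]
}}

```text
time_s: 47.15
eef_pos: [516.2, -120.4, 131.1]
ee_rot: [0.707, 0.013, 0.707, -0.013]
force: [3.7, 3.3, -6.7]
grip_width: 0.126
```

Call:
{"name": "step_arm", "arguments": {
  "commands": [
    [[0.008,0.219,0.274],0],
    [[0.009,0.242,0.254],0],
    [[0.01,0.263,0.232],0],
    [[0.01,0.282,0.208],0],
    [[0.011,0.3,0.183],0]
  ]
}}

```text
time_s: 47.65
eef_pos: [518.1, -68.9, 178.8]
ee_rot: [0.707, 0.012, 0.707, -0.014]
force: [-5.0, -4.6, 4.1]
grip_width: 0.127
```

Call:
{"name": "step_arm", "arguments": {
  "commands": [
    [[0.011,0.314,0.156],0],
    [[0.012,0.327,0.128],0],
    [[0.012,0.337,0.099],0],
    [[0.012,0.344,0.069],0],
    [[0.012,0.349,0.039],0]
  ]
}}

```text
time_s: 48.15
eef_pos: [520.8, -1.1, 198.0]
ee_rot: [0.707, 0.012, 0.707, -0.013]
force: [-1.0, -2.8, 3.0]
grip_width: 0.126
```

Run:
```python
from h import *
d=snap('scene','sc36'); snap('side','s36'); snap('wrist','w36'); s=ctrl.sense(); print(s['time_s'],s['eef_pos'],s['force'],s['grip_width'])
crop('sc36',300,90,450,250,4,'c35'); crop('s36',200,90,340,240,4.5,'c36')
```

```text
48.3 [520.80283402  -0.86287632 197.72305946] [-4.50298199e+00 -6.42123609e-03  7.98757733e+00] 0.12528150246867234
```

View pics/c35.png

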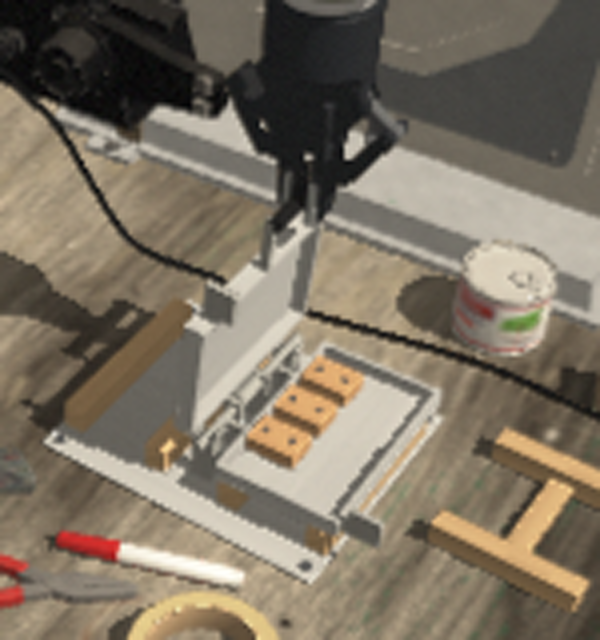

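View pics/c36.png

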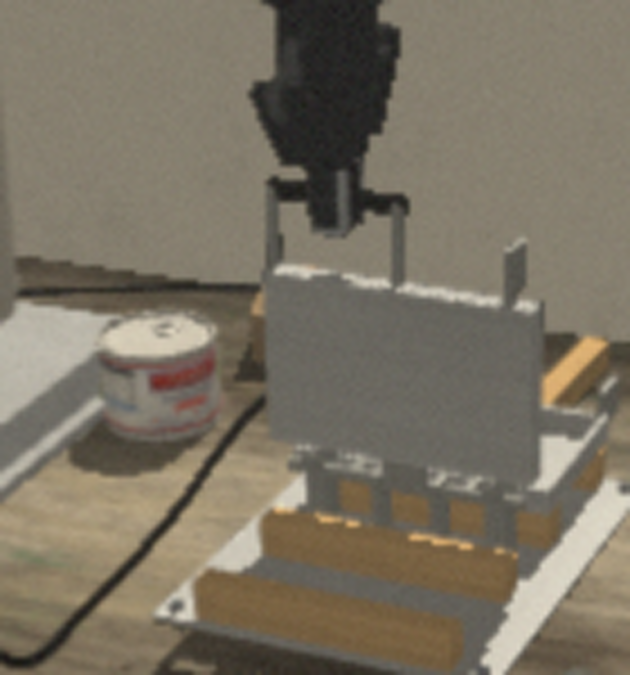

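Call:
{"name": "step_arm", "arguments": {
  "commands": [
    [[0.012,0.351,0.009],0],
    [[0.012,0.35,-0.022],0],
    [[0.012,0.347,-0.052],0],
    [[0.012,0.341,-0.083],0],
    [[0.012,0.333,-0.112],0]
  ]
}}

```text
time_s: 48.8
eef_pos: [523.2, 68.3, 186.1]
ee_rot: [0.707, 0.013, 0.707, -0.013]
force: [1.8, -2.1, -1.5]
grip_width: 0.13
```

Call:
{"name": "step_arm", "arguments": {
  "commands": [
    [[0.012,0.322,-0.14],0],
    [[0.011,0.308,-0.168],0],
    [[0.011,0.292,-0.194],0],
    [[0.01,0.274,-0.219],0],
    [[0.009,0.254,-0.242],0]
  ]
}}

```text
time_s: 49.3
eef_pos: [525.2, 125.9, 147.1]
ee_rot: [0.707, 0.013, 0.707, -0.013]
force: [0.7, -2.1, 0.3]
grip_width: 0.126
```

Call:
{"name": "step_arm", "arguments": {
  "commands": [
    [[0.008,0.232,-0.263],0],
    [[0.008,0.208,-0.282],0],
    [[0.007,0.183,-0.3],0],
    [[0.006,0.156,-0.314],0],
    [[0.005,0.128,-0.327],0]
  ]
}}

```text
time_s: 49.8
eef_pos: [526.5, 161.8, 87.4]
ee_rot: [0.707, 0.013, 0.707, -0.013]
force: [-0.3, -2.3, 0.8]
grip_width: 0.125
```

Call:
{"name": "step_arm", "arguments": {
  "commands": [
    [[0.003,0.099,-0.337],0],
    [[0.002,0.069,-0.344],0],
    [[0,0.023,-0.174],0],
    [[0,0.016,-0.175],0],
    [[0,0.008,-0.175],0]
  ]
}}

```text
time_s: 50.3
eef_pos: [526.8, 170.0, 40.0]
ee_rot: [0.707, 0.013, 0.707, -0.013]
force: [-0.9, 2.1, 1.4]
grip_width: 0.123
```

Call:
{"name": "step_arm", "arguments": {
  "commands": [
    [[0,0,-0.05],0],
    [[0,0,-0.03],0],
    [[0,0,0],0],
    [[0,0,0],0]
  ]
}}

```text
time_s: 50.7
eef_pos: [526.8, 170.1, 37.2]
ee_rot: [0.707, 0.013, 0.707, -0.013]
force: [0.9, 4.7, -1.1]
grip_width: 0.127
```

Call:
{"name": "step_arm", "arguments": {
  "commands": [
    [[0,-0.02,-0.04],0],
    [[0,0,-0.04],0],
    [[0,0,0],0],
    [[0,0,0],0]
  ]
}}

```text
time_s: 51.1
eef_pos: [526.9, 170.1, 34.8]
ee_rot: [0.707, 0.014, 0.707, -0.012]
force: [-1.4, 10.1, 5.0]
grip_width: 0.125
```

Call:
{"name": "step_arm", "arguments": {
  "commands": [
    [[0,0.04,-0.03],0],
    [[0,0,-0.02],0],
    [[0,0,0],0],
    [[0,0,0],0]
  ]
}}

```text
time_s: 51.5
eef_pos: [527.0, 170.2, 34.5]
ee_rot: [0.707, 0.012, 0.707, -0.013]
force: [-10.9, -2.1, 24.2]
grip_width: 0.126
```

At the stop (24 N, no further travel). I'll release, retreat and inspect.

Call:
{"name": "step_arm", "arguments": {
  "commands": [
    [[0,0,0.06],0],
    [[0,0,0],0],
    [[0,0,0],0],
    [[0,0,0.3],0],
    [[0,0,0.7],0]
  ],
  "gripper": 0.2
}}

```text
time_s: 52.0
eef_pos: [525.7, 170.4, 73.5]
ee_rot: [0.705, 0.013, 0.708, -0.013]
force: [0.8, 0.6, -0.2]
grip_width: 0.402
```

Call:
{"name": "step_arm", "arguments": {
  "commands": [
    [[0,0,0.9],0],
    [[0,0,0.9],0],
    [[-0.3,-0.5,0.9],0],
    [[-0.3,-0.8,0.8],0],
    [[-0.3,-0.8,0.8],0]
  ]
}}

```text
time_s: 52.5
eef_pos: [489.9, 85.9, 248.4]
ee_rot: [0.707, 0.012, 0.707, -0.012]
force: [1.6, -0.1, 0.0]
grip_width: 0.397
```

Call:
{"name": "step_arm", "arguments": {
  "commands": [
    [[-0.3,-0.8,0.6],0],
    [[0,-0.8,0.5],0],
    [[0,0,0],0],
    [[0,0,0],0]
  ]
}}

```text
time_s: 52.9
eef_pos: [478.6, 22.5, 290.8]
ee_rot: [0.707, 0.013, 0.707, -0.013]
force: [-1.0, -0.4, -0.3]
grip_width: 0.402
```

Run:
```python
from h import *
d=snap('wrist','w40'); snap('scene','sc40'); snap('side','s40'); s=ctrl.sense(); print(s['time_s'],s['eef_pos'],s['force'],s['grip_width'])
crop('sc40',230,120,480,270,3.2,'c40'); crop('s40',140,140,360,320,3.3,'c41')
```

```text
53.05 [478.5014088   23.5469946  289.67060377] [0.02708377 0.41116919 0.68108546] 0.3990327078476578
```

View pics/w40.png

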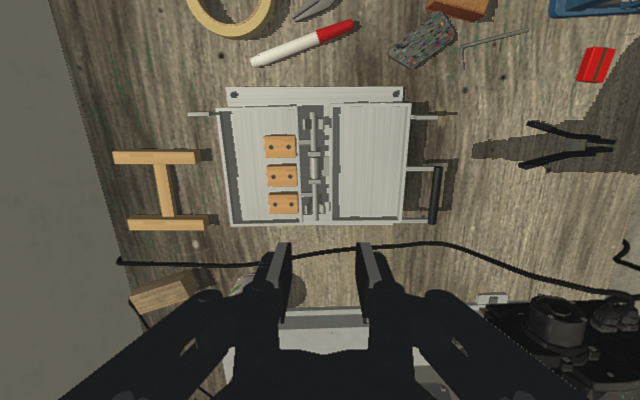

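View pics/c40.png

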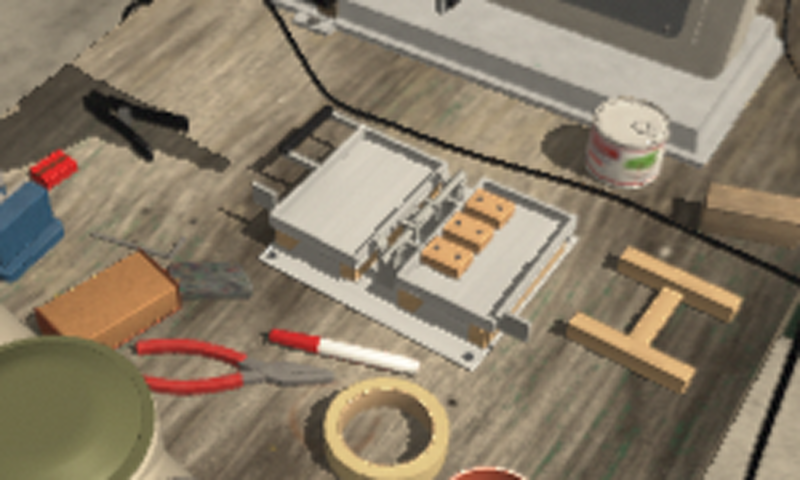

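View pics/c41.png

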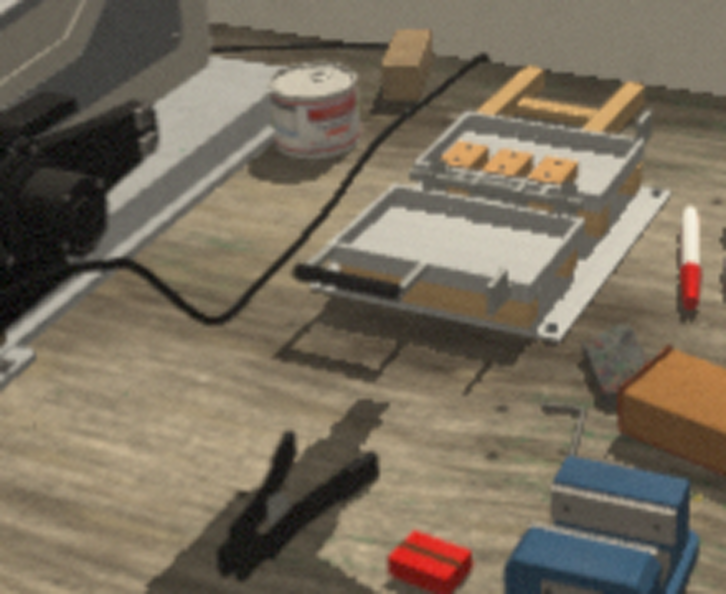

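Run:
```python
from h import *
crop('w40',205,80,445,240,3.3,'c42')
```

```text
(no output)
```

View pics/c42.png

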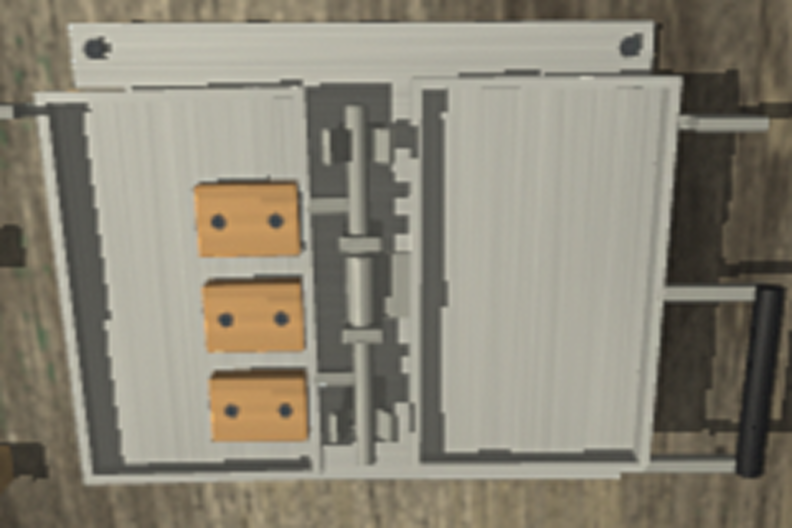

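Run:
```python
from h import *
d=load('w40')
ex=np.array([np.cos(np.radians(-2.1)),np.sin(np.radians(-2.1))]); ey=np.array([-ex[1],ex[0]]); H=np.array([481.2,10.7])
def J(x,y,z): v=onz(d,205+x/3.3,80+y/3.3,z)[:2]-H; return (v@ex).round(1),(v@ey).round(1)
for n,p in dict(cap_fl=(38,97),cap_fr=(88,478),cap_nl=(303,88),cap_nr=(318,470),leaf_nl=(416,80),leaf_nr=(418,464),leaf_fl=(682,78),leaf_fr=(640,468),rod1=(356,108),rod2=(368,462),bar1=(768,288),bar2=(750,472)).items():
    print(n,J(*p,44))
```

```text
cap_fl (np.float64(-71.1), np.float64(-118.7))
cap_fr (np.float64(82.5), np.float64(-115.2))
cap_nl (np.float64(-74.3), np.float64(-20.4))
cap_nr (np.float64(78.9), np.float64(-18.4))
leaf_nl (np.float64(-77.1), np.float64(21.4))
leaf_nr (np.float64(76.2), np.float64(23.5))
leaf_fl (np.float64(-77.7), np.float64(119.5))
leaf_fr (np.float64(78.0), np.float64(116.5))
rod1 (np.float64(-67.1), np.float64(-0.8))
rod2 (np.float64(75.2), np.float64(2.6))
bar1 (np.float64(1.2), np.float64(160.8))
bar2 (np.float64(79.8), np.float64(162.8))
```

Everything checks out, so I'm handing in.

Run:
```python
from h import *
print(ctrl.sense()['time_s'], ticket.finish_job())
```

```text
the job is handed in; nothing more can be done
53.05 None
```

The job is done and handed in at 53 s: all three blanks present lie groove-down in the loose tray on the delivery side. I laid the two bench blanks in the hinged tray, set the loose tray on top and clipped the fins. I then swung both trays over by the bar, took the clip off and laid it at about (470, 370) mm. Last, I swung the hinged tray back to its start.

**Last checks (wrist, scene and side pictures):**
- All three blanks show their undersides (two dots each) in the loose tray.
- The loose tray's rod lies between the prongs of both forks. The tray measures about 4 mm off along x and roughly 1° turned, which I put down to the clip drawing the fins together and the play in the fork slots.
- The hinged tray is empty and level; it met its stop at 24 N before I let go.
- The clip lies flat on the bench, about 12 cm clear of the bar.
- The gripper is open and touching nothing.

**What did not go to plan:**
- During the first swing the bar crept about 5 mm towards the fingertips. I eased the pads slightly with the trays upright, took the bar deeper and carried on.
- When I set the clip down it touched the bench about 8 mm early (19 N), probably because its jaws hung low. It dropped flat once released.
- With the clip squeezed, the gripper read about 27 mm against the stated 35 mm stop. The jaws still opened and clamped properly.

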